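# Take moisture readings of three potted plants and hang the reader up

## Robot

A 6-joint arm with a two-finger parallel gripper is mounted at the origin on the work surface. World frame = base frame: x ahead of the robot, y to its left, z up, the work surface at z = 0. Lengths are in m, angles in rad, forces in N, time in s.
With the tool pointing down it reaches from about 0.425 to 0.95 m from the base axis. Payload 3.5 kg.
Tool frame: the origin (TCP) lies between the finger pads; the fingertips stand 25 mm ahead of it and the grasp point (between the pads) lies 6 mm ahead of it (ctrl.finger_overhang is the distance from the TCP to the fingertips, in m); x points along the fingers, y is the direction in which the jaws open and shut, and the axes are right-handed (so a half turn about x gives the same grasp; the last joint's range is limited). The gripper opens to 85 mm and grips with 20 to 120 N. Pads are 22 mm wide; open, the fingers measure 114 mm over their backs; the gripper's body (76 mm by 85 mm) begins 54 mm behind the grasp point. The pads swing forward as they close: fully open they stand 13 mm farther back than shut.
Start: joints at [-1.343, 0.286, 1.577, -0, 1.279, -0.15], TCP at [0.249, -0.627, 0.256] pointing down, gripper open.
Joint ranges: [-2.77, 2.77], [-0.9, 2.22], [0.21, 2.48], [-1.53, 4.67], [0.24, 2.81], [-2.84, 2.84]. Speed limits (rad/s): [2.79, 2.79, 3.14, 3.14, 3.14, 3.14].

## Interface

Orientations are given as a unit quaternion [x, y, z, w].
In Python, from plant import ctrl gives the robot as it stands.
- The arm moves only by the tool play_rows, never from a script. Its argument "targets" is a list of rows, each an object with "delta_pos": the shift along the world's x, y, z normalised to -1 to 1, where 1 is 1000 mm, a list of three; "delta_rot": the turn, a rotation vector about the world's x, y, z normalised to -1 to 1, where 1 is pi rad, a list of three; "claw": the finger opening in mm, from 0 to 85.4. In form: [{"delta_pos": [tx, ty, tz], "delta_rot": [wx, wy, wz], "claw": claw}, ...]. A call has 1 to 20 rows; each row is the pose to reach, as a shift and turn from the pose measured when the call began, turning the shorter way round; what a row does not reach only later rows make up. A row lasts 1/12 s, in which the tool goes at most 41.7 mm and 7.16 degrees, less where a joint would pass 70% of its speed; a pose out of reach is approached as far as the arm can. A call with a number of a shift or a turn outside -1 to 1 is refused whole. A call with a gripper value outside its range is refused whole. The fingers move at their own pace and stop on an object; "newtons" is the grip in N (left out, the last holds). Time passes only in rows, so rows that repeat a pose let the fingers close. It gives the time, the measured TCP pose, the force and the opening at its end, in the units of the state.
- ctrl.get_state(): the state, without advancing time (a new reading comes with each control period).
- ctrl.read_camera(name): name is "side" or "top"; returns the picture (480x640x3 uint8, blue, green, red); there is no depth.
- ctrl.calibration(name): a dict with "fx", "fy", "cx", "cy" (pixels), "camera_from_world" (4x4, takes a point from world to camera coordinates). Camera axes: x right, y down, z forward; pixel columns grow to the right and rows downward; lengths in m; the calibration is good to about 2 mm. A picture is of the moment at which its call begins. calibration takes no time and is no camera call.
- ctrl.sign_off(): hands the job in, once; it reports no verdict.
The state is a dict: "time": time; "qpos": joint angles; "dq": joint speeds; "joint_efforts": joint torques, N m; "eef_pos": TCP position; "tcp_rot": TCP orientation; "contact_force": force on the tool from outside, world axes, zero at the start; "wrist_torque": the same for the moment, N m; "opening": opening from 0.0 (shut) to 1.0 (fully open).
Only numpy, scipy, OpenCV 4.12 (cv2) and the standard library are available. Lean on these libraries where they do the work, as an engineer would, in place of code of your own. Each camera call takes 0.05 s, during which the arm holds its last target. There are 200 camera calls.

## Task

Take the orange reader out of its block and touch its steel tip to the brass cap of each pot's leaning moisture sensor, first the terracotta pot, then the black one, then the white one: each time hold the tip on the middle of the cap, the reader in line with the stake, pressing the spring cap gently about half way in for half a second, never hard. Then hang the reader by its eye on the hanger's peg and let go of it, so that it hangs free and still; do not shift the other things on the sill.

Things in the scene. Friction and masses are not known exactly. Their poses are not given: they have to be found in the camera images.
- reader: Hand-held sensor reader, loose, 160 mm long, 0.2 kg. Origin at the end of its steel tip, +z along its axis to the grip. Steel rod 14 mm thick, z 0 to 85 mm, with a round tip of 6 mm radius; orange grip 30 (x) by 24 (y) by 75 mm, z 85 to 160 mm, gripped across y; hanging eye on its -x side. It first stands upright in the block's hole, the grip's lower end on the block's top.
- reader_tip (a point): The end of the reader's steel tip (reader x, y, z = 0, 0, 0), axes as the reader's.
- reader_eye (a point): Centre of the reader's hanging eye, 50 mm to its -x side, 140 mm from the tip end. The eye is a round ring with a clear hole of 30 mm (46 mm outside), 8 mm thick; the hole's axis is the reader's y. Axes as the reader's.
- block: Wooden block 80 x 80 x 90 mm high with a 17 mm hole right through it, upright; fixed. Origin: centre of its underside.
- hanger: Fixed hanger: wooden base 100 x 100 x 12 mm, dark steel post 16 mm in diameter up to 195 mm at its centre, and a flat peg (a U of 6 mm wire, 18 mm wide, 6 mm high) that runs from the post at 185 mm height along the hanger's +y, rising 15 degrees, to a free end 70 mm out at 204 mm height. Origin: centre of the base's underside.
- peg_tip (a point): Centre of the peg's free end, 70 mm out from the post along the hanger's +y, 204 mm above the table. Axes as the hanger's.
- pot_terracotta: Terracotta pot, 132 mm across, 105 mm high, in a terracotta saucer, with spear-like leaves (up to 270 mm high). Fixed. Origin: centre of its underside on the table; +x points to the plant side, the sensor stands on the -x side and leans towards -x. 
- pot_black: Black plastic pot, 128 mm across, 118 mm high, in a blue saucer, with a stem, a wooden stick and a dark wire hoop 120 mm wide standing across y, 22 mm to the +x side of the pot's centre (hoop top 256 mm high). Fixed. Origin: centre of its underside on the table; +x points to the plant side, the sensor stands on the -x side and leans towards -x. 
- pot_white: White ceramic pot, 140 mm across, 135 mm high, with round leaves (up to 220 mm high). Fixed. Origin: centre of its underside on the table; +x points to the plant side, the sensor stands on the -x side and leans towards -x. 
- sensor_terracotta (a point): Foot of the terracotta pot's sensor: its green collar at soil level, 22 mm to the pot's -x side. +z runs up the stake, which leans 28 degrees from vertical to the pot's -x and ends in a flat brass cap 21 mm across, square to +z. The stake's depth in the soil is unknown: the cap's face lies anywhere from 50 to 74 mm from this point along +z.
- sensor_black (a point): Foot of the black pot's sensor: its green collar at soil level, 22 mm to the pot's -x side. +z runs up the stake, which leans 36 degrees from vertical to the pot's -x and ends in a flat brass cap 21 mm across, square to +z. The stake's depth in the soil is unknown: the cap's face lies anywhere from 50 to 74 mm from this point along +z.
- sensor_white (a point): Foot of the white pot's sensor: its green collar at soil level, 22 mm to the pot's -x side. +z runs up the stake, which leans 32 degrees from vertical to the pot's -x and ends in a flat brass cap 21 mm across, square to +z. The stake's depth in the soil is unknown: the cap's face lies anywhere from 50 to 74 mm from this point along +z.
- cap_terracotta (a joint): How far the terracotta pot's spring-loaded brass cap is pressed in along its stake (m): 0 free, 0.014 at its stop. The spring takes 1.2 N to start and 0.4 N for each further mm.
- cap_black (a joint): How far the black pot's spring-loaded brass cap is pressed in along its stake (m): 0 free, 0.014 at its stop. The spring takes 1.2 N to start and 0.4 N for each further mm.
- cap_white (a joint): How far the white pot's spring-loaded brass cap is pressed in along its stake (m): 0 free, 0.014 at its stop. The spring takes 1.2 N to start and 0.4 N for each further mm.
- pebble_dish: Blue dish of pebbles, 96 mm across, 32 mm high. Loose bystander, leave it where it is. Its origin is level with its underside.
- trowel: Hand trowel lying flat, 235 mm long along its x, 22 mm high, origin between handle and blade. Loose bystander, leave it where it is. Its origin is level with its underside.
- spray_bottle: Amber spray bottle, 72 mm across, 191 mm high. Loose bystander, leave it where it is. Its origin is level with its underside.
- seedling_pot: Small empty terracotta pot, 54 mm across, 55 mm high. Loose bystander, leave it where it is. Its origin is level with its underside.
- plant_food: Jar of plant food, 64 mm across, 150 mm high. Loose bystander, leave it where it is. Its origin is level with its underside.

How it is judged:
On the way, in this order (a step that is already met when the one before it is completed fails the run):
1. the reader's tip stands square on the terracotta pot's brass cap, within 7 mm of its axis and 0.26 rad of its direction, and keeps it 3 to 12.5 mm pressed in for 0.4 s (value of joint cap_terracotta between 0.003 and 0.0125 m and x of reader_tip in the frame of sensor_terracotta between -0.007 and 0.007 m and y of reader_tip in the frame of sensor_terracotta between -0.007 and 0.007 m and angle between the z axis of reader and the z axis of sensor_terracotta, either way round below 0.26 rad and contact force between reader and pot_terracotta above 0.7 N), for 0.4 s.
2. the reader's tip stands square on the black pot's brass cap, within 7 mm of its axis and 0.26 rad of its direction, and keeps it 3 to 12.5 mm pressed in for 0.4 s (value of joint cap_black between 0.003 and 0.0125 m and x of reader_tip in the frame of sensor_black between -0.007 and 0.007 m and y of reader_tip in the frame of sensor_black between -0.007 and 0.007 m and angle between the z axis of reader and the z axis of sensor_black, either way round below 0.26 rad and contact force between reader and pot_black above 0.7 N), for 0.4 s.
3. the reader's tip stands square on the white pot's brass cap, within 7 mm of its axis and 0.26 rad of its direction, and keeps it 3 to 12.5 mm pressed in for 0.4 s (value of joint cap_white between 0.003 and 0.0125 m and x of reader_tip in the frame of sensor_white between -0.007 and 0.007 m and y of reader_tip in the frame of sensor_white between -0.007 and 0.007 m and angle between the z axis of reader and the z axis of sensor_white, either way round below 0.26 rad and contact force between reader and pot_white above 0.7 N), for 0.4 s.
At the end, for the whole second after the job is handed in: The reader hangs by its eye on the hanger's peg (eye centre within 12 mm of the peg's middle line sideways, 6 to 74 mm out from the post, 165 to 205 mm above the table, its weight carried by the hanger), its tip more than 20 mm above the table, slower than 0.15 m/s and released by the fingers (x of reader_eye in the frame of hanger between -0.012 and 0.012 m and y of reader_eye in the frame of hanger between 0.006 and 0.074 m and z of reader_eye in the frame of hanger between 0.165 and 0.205 m and contact force between reader and hanger above 0.6 N and height (world z) of reader_tip above 0.02 m and linear speed of reader below 0.15 m/s and contact force between reader and the fingers below 0.1 N); the robot touches nothing.
It fails at once if a pot or its sensor is pressed with more than 15 N by the reader (contact force between reader and pot_terracotta above 15 N or contact force between reader and pot_black above 15 N or contact force between reader and pot_white above 15 N).
It fails at once if a pot or its sensor is struck by the arm or hand with more than 15 N (contact force between any of the arm, the fingers and pot_terracotta above 15 N or contact force between any of the arm, the fingers and pot_black above 15 N or contact force between any of the arm, the fingers and pot_white above 15 N).
It fails at once if a bystander (pebble dish, trowel, spray bottle, seedling pot, plant food jar) is moved by more than 25 mm (distance of any of pebble_dish, trowel, spray_bottle, seedling_pot, plant_food from where it was at the start of the episode above 0.025 m).
It also fails if it takes over 72 s, if anything falls off the work surface, if the arm or the gripper's body presses on something with over 40 N, if the wrist force passes 120 N, or if a joint passes its speed limit or range.

## Working session

There is one attempt and no reset: what is moved stays moved. The work goes in short steps, Python scripts to look and compute and a tool call to move; the robot and the scene stay as the last step left them, time stands still between calls to the robot, and variables do not carry over. Pictures are saved under pics/ and viewed, about 8 in all and at most 12, crops included, and the job is handed in when it is done.

Besides the shell and the picture viewer there is one more tool, called after "Call:" in YAML: its name, and indented under it one key for each argument. play_rows: Moves the arm, as the interface text tells. Its arguments: {"type":"object","properties":{"targets":{"type":"array"},"newtons":{"type":"number"}},"required":["targets"]}

```bash
mkdir -p pics; ls; python3 - <<'E'
from plant import ctrl
import cv2,numpy as np
np.set_printoptions(precision=4,suppress=True)
for n in("side","top"):
    im=ctrl.read_camera(n);cv2.imwrite(f"pics/{n}0.png",im)
    c=ctrl.calibration(n);M=np.array(c["camera_from_world"]);print(n,c["fx"],c["fy"],c["cx"],c["cy"]);print(M, -M[:3,:3].T@M[:3,3])
print(ctrl.get_state(),ctrl.finger_overhang)
E
```

```text
pics
side 475.4117714674445 475.4117714674445 330.3892699176086 241.17778514518892
[[-0.7705 -0.6374  0.0069  0.3862]
 [-0.458   0.5461 -0.7014  0.3506]
 [ 0.4433 -0.5436 -0.7127  1.0552]
 [ 0.      0.      0.      1.    ]] [-0.0096  0.6283  0.9953]
top 492.7982143279994 492.7982143279994 329.6379300785333 236.2688897373008
[[ 0.0276 -0.9996  0.0035 -0.026 ]
 [-0.9869 -0.0278 -0.1592  0.5441]
 [ 0.1592  0.0009 -0.9872  1.2124]
 [ 0.      0.      0.      1.    ]] [ 0.3446 -0.0119  1.2837]
{'time': 0.1, 'qpos': array([-1.343 ,  0.2871,  1.578 ,  0.    ,  1.2786, -0.15  ]), 'dq': array([ 0.0001, -0.0003, -0.004 , -0.0014,  0.0004, -0.    ]), 'joint_efforts': array([  0.0006, -40.7296, -29.3701,  -0.0002,   0.0034,  -0.    ]), 'eef_pos': array([ 0.2489, -0.6268,  0.2551]), 'tcp_rot': array([-0.6945, -0.1336,  0.6946, -0.132 ]), 'contact_force': array([-0.1104, -0.0092, -0.2588]), 'wrist_torque': array([-0.0471, -0.0356,  0.0155]), 'opening': 0.9989459694396561} 0.025
```

View pics/side0.png

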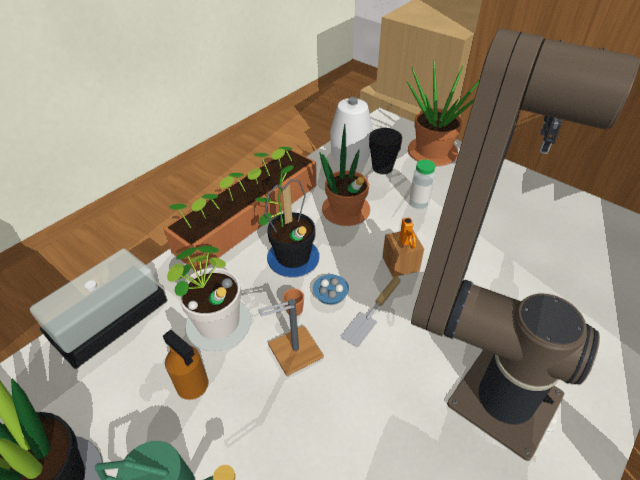

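View pics/top0.png

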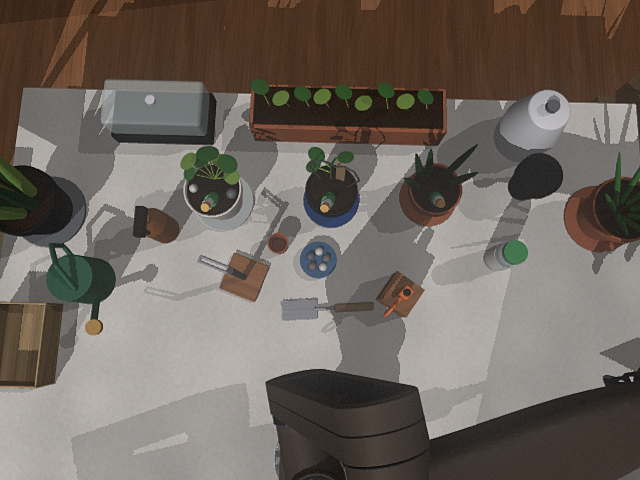

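Overview: in the side view the caps are near (357,186), (299,235) and (220,295), the reader near (407,230), and the hanger near (293,345). In the top view the caps are near (439,202), (325,207) and (209,205), the reader at (400,298), and the hanger at (245,275). I'll make enlarged montages next.

```bash
python3 - <<'E'
import cv2,numpy as np
s=cv2.imread("pics/side0.png");t=cv2.imread("pics/top0.png")
def tile(im,u,v,h,n=260):
    c=im[v-h:v+h,u-h:u+h];c=cv2.resize(c,(n,n),interpolation=cv2.INTER_CUBIC)
    for k in range(0,2*h,10):
        p=int(k*n/(2*h));cv2.line(c,(p,0),(p,5),(255,255,0),1);cv2.line(c,(0,p),(5,p),(255,255,0),1)
    cv2.putText(c,f"{u-h},{v-h} s{n/2/h:.2f}",(8,n-6),0,.42,(255,0,255),1);return c
a=[tile(t,439,200,20),tile(t,325,205,20),tile(t,209,203,20)]
b=[tile(s,357,186,20),tile(s,299,233,20),tile(s,220,295,20)]
cv2.imwrite("pics/caps.png",np.vstack([np.hstack(a),np.hstack(b)]))
a=[tile(t,400,295,30,400),tile(t,240,270,45,400)]
cv2.imwrite("pics/rh.png",np.hstack(a))
b=[tile(s,405,250,40,400),tile(s,290,330,45,400)]
cv2.imwrite("pics/rh2.png",np.hstack(b))
E
```

```text
(no output)
```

View pics/caps.png

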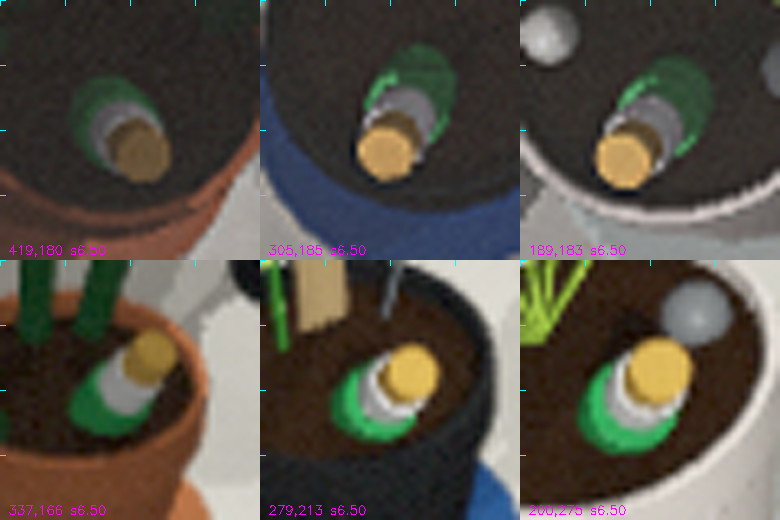

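View pics/rh.png

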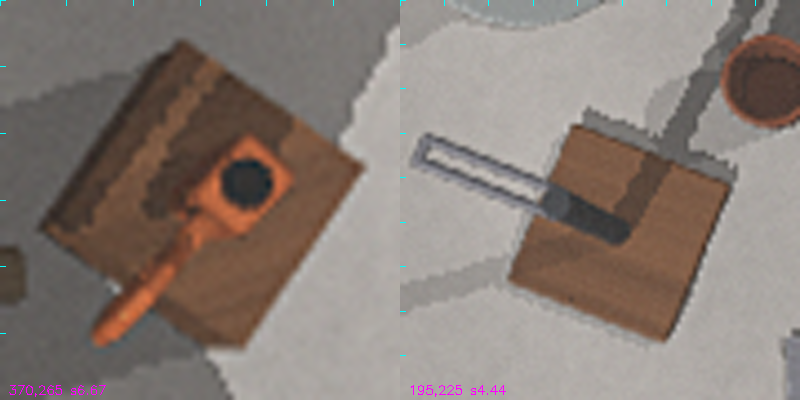

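View pics/rh2.png

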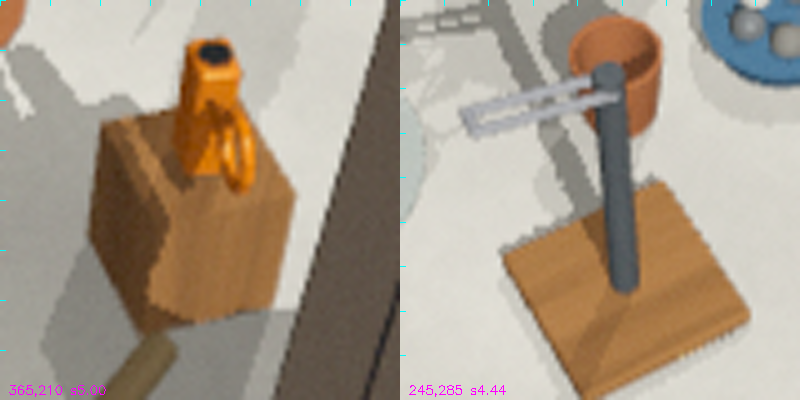

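The caps' faces are clear in both views. In the top view they are at about (440.5,203), (324,208) and (205,207.5). In the side view they are at about (360.5,180), (302,230) and (221,291.5). The reader's top disc is at (406.6,292.3) top and (407.5,220) side. The peg end is at (199.8,258.4) top and (260.4,312) side. Triangulating now.

```bash
cat > h.py <<'E'
import numpy as np,cv2
from scipy.spatial.transform import Rotation as R
from plant import ctrl
np.set_printoptions(precision=4,suppress=True)
C={n:ctrl.calibration(n) for n in("side","top")}
def ray(n,p):
    c=C[n];M=np.array(c["camera_from_world"]);d=M[:3,:3].T@[(p[0]-c["cx"])/c["fx"],(p[1]-c["cy"])/c["fy"],1]
    return -M[:3,:3].T@M[:3,3],d/np.linalg.norm(d)
def tri(pt,ps):
    A=np.zeros((3,3));b=np.zeros(3);L=[ray("top",pt),ray("side",ps)]
    for o,d in L: P=np.eye(3)-np.outer(d,d);A+=P;b+=P@o
    x=np.linalg.solve(A,b);return x,[round(1e3*np.linalg.norm(np.cross(x-o,d)),1) for o,d in L][0]
def plane(n,p,z): o,d=ray(n,p);return o+d*(z-o[2])/d[2]
def proj(n,X):
    c=C[n];M=np.array(c["camera_from_world"]);q=M[:3,:3]@X+M[:3,3];return np.array([c["fx"]*q[0]/q[2]+c["cx"],c["fy"]*q[1]/q[2]+c["cy"]])
E
cat > m.py <<'E'
from h import *
s=cv2.imread("pics/side0.png");t=cv2.imread("pics/top0.png")
def mask(im,u,v,lo,hi):
    h=18;c=im[v-h:v+h,u-h:u+h];m=cv2.inRange(cv2.cvtColor(c,cv2.COLOR_BGR2HSV),lo,hi)
    k,l,st,ce=cv2.connectedComponentsWithStats(m)
    i=1+np.argmax(st[1:,4]);cn=cv2.findContours((l==i).astype('uint8'),0,1)[0][0]
    return ce[i]+[u-h,v-h],st[i,4],cv2.minAreaRect(cn)[1]
G=((45,60,30),(90,255,255))
for n,tu,su,bt,bs in(("T",(441,203),(360,180),((10,60,95),(28,255,255)),((15,110,130),(30,255,255))),("B",(324,208),(302,230),((10,60,170),(28,255,255)),((15,90,170),(30,255,255))),("W",(205,207),(221,291),((10,60,170),(28,255,255)),((15,90,170),(30,255,255)))):
    a=mask(t,*tu,*bt);b=mask(s,*su,*bs);print(n,*a,*b)
    print("  cap mask",*tri(a[0],b[0]))
eye={"T":((440.5,203.1),(360.3,179.8)),"B":((324.1,208.1),(302,229.8)),"W":((204.8,207.4),(221.2,291.5))}
base={"T":((436.2,198.0),(352.5,188.5)),"B":((328.5,199),(294.5,236)),"W":((212,199),(216.5,298))}
for k in eye: print(k,*tri(*eye[k]))
print("reader top",*tri((406.6,292.3),(407.5,219.9)),plane("top",(406.6,292.3),.165),plane("side",(407.5,219.9),.165))
print("eye end",plane("top",(385,314.7),.145),"ring mid",plane("top",((152/6.67)+370-.4,(282/6.67)+265-.4),.145))
print("posttop",*tri((230.6,270.3),(291.4,301.5)),plane("top",(230.6,270.3),.195))
print("pegtip",*tri((199.8,258.4),(260.4,312.1)),plane("top",(199.8,258.4),.204),plane("side",(260.4,312.1),.204))
# block/hanger base corners (tile px)
tb=lambda x,y:(x/6.667+370-.45,y/6.667+265-.45)
print("block top corners",[plane("top",tb(*p),.09)[:2] for p in((182,40),(363,165),(243,348),(40,230))])
th=lambda x,y:((x-400)/4.444+195-.4,y/4.444+225-.4)
B=[plane("top",th(*p),.012)[:2] for p in((575,125),(733,186),(665,340),(510,278))];print("base",B,np.mean(B,0))
E
python3 m.py
```

```text
T [440.7  203.42] 50 (6.363960266113281, 7.77817440032959) [360.5 179.5] 28 (5.656853675842285, 4.242640495300293)
  cap mask [ 0.6153 -0.2727  0.1404] 0.3
B [323.7111 208.0889] 45 (6.0, 7.0) [302. 230.] 47 (6.0, 8.0)
  cap mask [0.5924 0.0047 0.1572] 0.3
W [204.4151 207.3208] 53 (7.0, 7.0) [221.1194 291.7015] 67 (8.0, 8.0)
  cap mask [0.5818 0.2776 0.1794] 0.0
T [ 0.6162 -0.2727  0.1389] 0.5
B [0.5927 0.0039 0.1571] 0.0
W [0.5819 0.2769 0.1793] 0.3
reader top [ 0.4018 -0.1875  0.1691] 0.3 [ 0.4018 -0.1882  0.165 ] [ 0.404  -0.1913  0.165 ]
eye end [ 0.3506 -0.1422  0.145 ] ring mid [ 0.3687 -0.1589  0.145 ]
posttop [0.4382 0.2064 0.1936] 0.3 [0.4378 0.2059 0.195 ]
pegtip [0.4613 0.273  0.2061] 0.2 [0.4614 0.2734 0.204 ] [0.4627 0.2721 0.204 ]
block top corners [array([ 0.4575, -0.1762]), array([ 0.414, -0.242]), array([ 0.3474, -0.1988]), array([ 0.3874, -0.1254])]
base [array([0.4994, 0.2365]), array([0.4663, 0.1425]), array([0.3763, 0.1775]), array([0.4094, 0.2688])] [0.4379 0.2063]
```

```bash
cat > y.py <<'E'
from h import *
tp=lambda o,p:(p[0]/6.5+o[0]-.42,p[1]/6.5+o[1]-.42)
D={"T":(28,(.6158,-.2727,.1396),(419,180),(142,153),(113,120),(337,166),(153,92),(108,145)),
"B":(36,(.5925,.0043,.1571),(305,185),(127,153),(152,95),(279,213),(152,112),(115,140)),
"W":(32,(.5818,.2773,.1793),(189,183),(105,161),(145,107),(200,275),(140,110),(108,145))}
for k,(l,cap,ot,c1,f1,os,c2,f2) in D.items():
    f,e=tri(tp(ot,f1),tp(os,f2));c,_=tri(tp(ot,c1),tp(os,c2));d=c-f
    print(k,"foot",f,e,"len",np.linalg.norm(d),"lean",np.degrees(np.arccos(d[2]/np.linalg.norm(d))),"az",np.degrees(np.arctan2(d[1],d[0])))
    for n,o,ca,fo in(("top",ot,c1,f1),("side",os,c2,f2)):
        g=np.subtract(ca,fo);g=g/np.linalg.norm(g);best=[]
        for az in range(90,280,2):
            a=np.radians(az);u=np.array([np.sin(np.radians(l))*np.cos(a),np.sin(np.radians(l))*np.sin(a),np.cos(np.radians(l))])
            q=proj(n,np.array(cap))-proj(n,np.array(cap)-.06*u);best.append((np.degrees(np.arccos(np.clip(q@g/np.linalg.norm(q),-1,1))),az))
        print("  ",n,min(best))
    # reach
E
python3 y.py; python3 - <<'E'
from h import *
s=ctrl.get_state();print(R.from_quat(s["tcp_rot"]).as_matrix())
E
```

```text
T foot [ 0.6384 -0.2707  0.0985] 0.4 len 0.04642412622014493 lean 28.541683606365442 az -175.90281239620538
   top (np.float64(1.0025480326243892), 184)
   side (np.float64(0.4093544875185638), 190)
B foot [ 0.6235 -0.0046  0.1159] 0.7 len 0.05202236042497859 lean 37.89567724389617 az 164.52212330350156
   top (np.float64(0.23550019367755679), 166)
   side (np.float64(0.8002463835064787), 180)
W foot [0.612  0.2753 0.134 ] 0.1 len 0.054401047184612236 lean 33.590655235048175 az 176.6649431634472
   top (np.float64(0.179851171518), 180)
   side (np.float64(0.8493250203604733), 192)
[[-0.0005  0.3689 -0.9295]
 [ 0.0022 -0.9295 -0.3689]
 [-1.     -0.0022 -0.0003]]
```

Poses agree across the views:
- **Cap faces:** T (.616,-.273,.140), B (.5925,.004,.157), W (.582,.277,.179)
- **Lean azimuths:** about 185°, 168° and 181°
- **Reader axis:** (.402,-.1875), eye at azimuth ~137°
- **Peg:** from (.438,.206) along azimuth 70.7°

I'll move above the reader.

Call:
play_rows:
  targets:
    - {"delta_pos":[0.153,0.439,0.03],"delta_rot":[0,0,-0.36],"claw":85}
    - {"delta_pos":[0.153,0.439,0.03],"delta_rot":[0,0,-0.36],"claw":85}
    - {"delta_pos":[0.153,0.439,0.03],"delta_rot":[0,0,-0.36],"claw":85}
    - {"delta_pos":[0.153,0.439,0.03],"delta_rot":[0,0,-0.36],"claw":85}
    - {"delta_pos":[0.153,0.439,0.03],"delta_rot":[0,0,-0.36],"claw":85}
    - {"delta_pos":[0.153,0.439,0.03],"delta_rot":[0,0,-0.36],"claw":85}
    - {"delta_pos":[0.153,0.439,0.03],"delta_rot":[0,0,-0.36],"claw":85}
    - {"delta_pos":[0.153,0.439,0.03],"delta_rot":[0,0,-0.36],"claw":85}
    - {"delta_pos":[0.153,0.439,0.03],"delta_rot":[0,0,-0.36],"claw":85}
    - {"delta_pos":[0.153,0.439,0.03],"delta_rot":[0,0,-0.36],"claw":85}
    - {"delta_pos":[0.153,0.439,0.03],"delta_rot":[0,0,-0.36],"claw":85}
    - {"delta_pos":[0.153,0.439,0.03],"delta_rot":[0,0,-0.36],"claw":85}
    - {"delta_pos":[0.153,0.439,0.03],"delta_rot":[0,0,-0.36],"claw":85}
    - {"delta_pos":[0.153,0.439,0.03],"delta_rot":[0,0,-0.36],"claw":85}

```text
time: 1.27
eef_pos: [0.4019, -0.1872, 0.2849]
tcp_rot: [0.658, -0.259, -0.658, -0.26]
contact_force: [0.1, 0.2, -0.3]
opening: 0.992
```

Call:
play_rows:
  targets:
    - {"delta_pos":[0,0,-0.04],"delta_rot":[0,0,0],"claw":85}
    - {"delta_pos":[0,0,-0.08],"delta_rot":[0,0,0],"claw":85}
    - {"delta_pos":[0,0,-0.12],"delta_rot":[0,0,0],"claw":85}
    - {"delta_pos":[0,0,-0.15],"delta_rot":[0,0,0],"claw":85}
    - {"delta_pos":[0,0,-0.15],"delta_rot":[0,0,0],"claw":85}
    - {"delta_pos":[0,0,-0.15],"delta_rot":[0,0,0],"claw":40}
    - {"delta_pos":[0,0,-0.15],"delta_rot":[0,0,0],"claw":15}
    - {"delta_pos":[0,0,-0.15],"delta_rot":[0,0,0],"claw":15}
    - {"delta_pos":[0,0,-0.15],"delta_rot":[0,0,0],"claw":15}
    - {"delta_pos":[0,0,-0.15],"delta_rot":[0,0,0],"claw":15}
    - {"delta_pos":[0,0,-0.15],"delta_rot":[0,0,0],"claw":15}
    - {"delta_pos":[0,0,-0.15],"delta_rot":[0,0,0],"claw":15}
    - {"delta_pos":[0,0,-0.15],"delta_rot":[0,0,0],"claw":15}
    - {"delta_pos":[0,0,-0.15],"delta_rot":[0,0,0],"claw":15}
  newtons: 60

```text
time: 2.43
eef_pos: [0.403, -0.1882, 0.1369]
tcp_rot: [0.659, -0.259, -0.656, -0.259]
contact_force: [-1.6, -0.8, 6.3]
opening: 0.27
```

Call:
play_rows:
  targets:
    - {"delta_pos":[0,0,0.02],"delta_rot":[0,0,0],"claw":15}
    - {"delta_pos":[0,0,0.05],"delta_rot":[0,0,0],"claw":15}
    - {"delta_pos":[0,0,0.09],"delta_rot":[0,0,0],"claw":15}
    - {"delta_pos":[0,0,0.13],"delta_rot":[0,0,0],"claw":15}
    - {"delta_pos":[0,0,0.17],"delta_rot":[0,0,0],"claw":15}
    - {"delta_pos":[0,0,0.2],"delta_rot":[0,0,0],"claw":15}
    - {"delta_pos":[0,0,0.2],"delta_rot":[0,0,0],"claw":15}

```text
time: 3.02
eef_pos: [0.4049, -0.1895, 0.3451]
tcp_rot: [0.664, -0.26, -0.652, -0.257]
contact_force: [0.7, -1.1, -1.5]
opening: 0.273
```

```bash
cat >> h.py <<'E'
OFF=np.array([.1315,0,0]) # tip in tool frame (along tool x), to be refined
CAP={"T":np.array([.6158,-.2727,.1396]),"B":np.array([.5925,.0043,.1571]),"W":np.array([.5818,.2773,.1793])}
LA={"T":(28,185),"B":(36,168),"W":(32,181)}
def axis(k):
    l,a=np.radians(LA[k]);return np.array([np.sin(l)*np.cos(a),np.sin(l)*np.sin(a),np.cos(l)])
def toolR(k):
    u=axis(k);a=np.radians(LA[k][1]);xr=np.array([np.sin(a),-np.cos(a),0]);yr=np.cross(u,xr);return R.from_matrix(np.c_[-u,-yr,np.cross(-u,-yr)])
def delta(pos,Rt):
    s=ctrl.get_state();R0=R.from_quat(s["tcp_rot"]);w=(Rt*R0.inv()).as_rotvec()/np.pi
    print("dpos",pos-s["eef_pos"],"drot",w,"deg",180*np.linalg.norm(w),"t",s["time"],"F",s["contact_force"],"q",s["qpos"])
def at(k,gap,lat=np.zeros(3)): # TCP so that tip is gap above the cap face along the stake
    Rt=toolR(k);delta(CAP[k]+gap*axis(k)+lat-Rt.apply(OFF),Rt)
E
python3 - <<'E'
from h import *
at("T",.10);at("T",.03);print(toolR("T").as_matrix())
E
```

```text
dpos [ 0.1026 -0.0927 -0.0011] drot [-0.1834 -0.0814  0.7459] deg 139.03602961394705 t 3.0167 F [ 0.7015 -1.0731 -1.5439] q [-0.6659 -0.307   2.0052  0.0011  1.4249  1.6547]
dpos [ 0.1353 -0.0898 -0.0629] drot [-0.1834 -0.0814  0.7459] deg 139.03602961394705 t 3.0167 F [ 0.7015 -1.0731 -1.5439] q [-0.6659 -0.307   2.0052  0.0011  1.4249  1.6547]
[[ 0.4677  0.8796  0.0872]
 [ 0.0409  0.077  -0.9962]
 [-0.8829  0.4695 -0.    ]]
```

Call:
play_rows:
  targets:
    - {"delta_pos":[0,0,0.02],"delta_rot":[-0.183,-0.081,0.746],"claw":15}
    - {"delta_pos":[0,0,0.02],"delta_rot":[-0.183,-0.081,0.746],"claw":15}
    - {"delta_pos":[0,0,0.02],"delta_rot":[-0.183,-0.081,0.746],"claw":15}
    - {"delta_pos":[0,0,0.02],"delta_rot":[-0.183,-0.081,0.746],"claw":15}
    - {"delta_pos":[0,0,0.02],"delta_rot":[-0.183,-0.081,0.746],"claw":15}
    - {"delta_pos":[0,0,0.02],"delta_rot":[-0.183,-0.081,0.746],"claw":15}
    - {"delta_pos":[0,0,0.02],"delta_rot":[-0.183,-0.081,0.746],"claw":15}
    - {"delta_pos":[0,0,0.02],"delta_rot":[-0.183,-0.081,0.746],"claw":15}
    - {"delta_pos":[0,0,0.02],"delta_rot":[-0.183,-0.081,0.746],"claw":15}
    - {"delta_pos":[0,0,0.02],"delta_rot":[-0.183,-0.081,0.746],"claw":15}
    - {"delta_pos":[0,0,0.02],"delta_rot":[-0.183,-0.081,0.746],"claw":15}
    - {"delta_pos":[0,0,0.02],"delta_rot":[-0.183,-0.081,0.746],"claw":15}
    - {"delta_pos":[0,0,0.02],"delta_rot":[-0.183,-0.081,0.746],"claw":15}
    - {"delta_pos":[0,0,0.02],"delta_rot":[-0.183,-0.081,0.746],"claw":15}
    - {"delta_pos":[0,0,0.02],"delta_rot":[-0.183,-0.081,0.746],"claw":15}
    - {"delta_pos":[0,0,0.02],"delta_rot":[-0.183,-0.081,0.746],"claw":15}
    - {"delta_pos":[0,0,0.02],"delta_rot":[-0.183,-0.081,0.746],"claw":15}
    - {"delta_pos":[0,0,0.02],"delta_rot":[-0.183,-0.081,0.746],"claw":15}
    - {"delta_pos":[0,0,0.02],"delta_rot":[-0.183,-0.081,0.746],"claw":15}
    - {"delta_pos":[0,0,0.02],"delta_rot":[-0.183,-0.081,0.746],"claw":15}

```text
time: 4.68
eef_pos: [0.4042, -0.1891, 0.3628]
tcp_rot: [0.588, 0.393, -0.337, 0.621]
contact_force: [-0.3, 0.0, -2.2]
opening: 0.272
```

```bash
python3 - <<'E'
from h import *
at("T",.04)
E
```

```text
dpos [ 0.1314 -0.0906 -0.0718] drot [-0.0002 -0.0012 -0.0014] deg 0.336796381700259 t 4.6833 F [-0.2635  0.0091 -2.1947] q [-0.8694 -0.5302  2.1722  0.4172  1.2361 -1.047 ]
```

Now hover 40 mm off the terracotta cap and look.

Call:
play_rows:
  targets:
    - {"delta_pos":[0.03,-0.02,-0.005],"delta_rot":[0,0,0],"claw":15}
    - {"delta_pos":[0.06,-0.04,-0.01],"delta_rot":[0,0,0],"claw":15}
    - {"delta_pos":[0.09,-0.06,-0.025],"delta_rot":[0,0,0],"claw":15}
    - {"delta_pos":[0.115,-0.08,-0.05],"delta_rot":[0,-0.001,-0.001],"claw":15}
    - {"delta_pos":[0.131,-0.0905,-0.072],"delta_rot":[0,-0.001,-0.001],"claw":15}
    - {"delta_pos":[0.131,-0.0905,-0.072],"delta_rot":[0,-0.001,-0.001],"claw":15}
    - {"delta_pos":[0.131,-0.0905,-0.072],"delta_rot":[0,-0.001,-0.001],"claw":15}
    - {"delta_pos":[0.131,-0.0905,-0.072],"delta_rot":[0,-0.001,-0.001],"claw":15}

```text
time: 5.35
eef_pos: [0.5347, -0.2791, 0.29]
tcp_rot: [0.59, 0.392, -0.337, 0.621]
contact_force: [-0.1, -0.7, -1.8]
opening: 0.275
```

```bash
cat >> h.py <<'E'
def snap(tag,k,h=30,n=400):
    s=ctrl.get_state();p=s["eef_pos"]+R.from_quat(s["tcp_rot"]).apply(OFF);o=[]
    print("tip model",p,"F",s["contact_force"])
    for c in("top","side"):
        im=ctrl.read_camera(c);cv2.imwrite(f"pics/{tag}_{c}.png",im)
        a,b=proj(c,p),proj(c,CAP[k]);u,v=((a+b)/2).astype(int)
        t=cv2.resize(im[v-h:v+h,u-h:u+h],(n,n),interpolation=cv2.INTER_CUBIC)
        for q,col in((a,(0,0,255)),(b,(255,0,255))):
            z=((q-[u-h,v-h]+.5)*n/2/h-.5).astype(int);cv2.drawMarker(t,tuple(int(i) for i in z),col,1,10,1)
        cv2.putText(t,f"{u-h},{v-h} s{n/2/h:.2f}",(8,n-6),0,.45,(255,255,0),1);o.append(t);print(c,a,b)
    cv2.imwrite(f"pics/{tag}.png",np.hstack(o))
E
python3 - <<'E'
from h import *
snap("T1","T"); at("T",.04)
E
```

```text
tip model [ 0.596  -0.2734  0.1738] F [-0.0798 -0.6633 -1.8266]
top [444.3809 208.4472] [440.6691 203.3908]
side [366.6156 172.7373] [360.2591 179.6389]
dpos [ 0.0006 -0.0003 -0.0014] drot [ 0.0004  0.0003 -0.0005] deg 0.12817061383535583 t 5.45 F [-0.6313 -0.3508 -1.2635] q [-0.7872 -0.0722  1.9485  0.4477  0.9844 -1.0741]
```

View pics/T1.png

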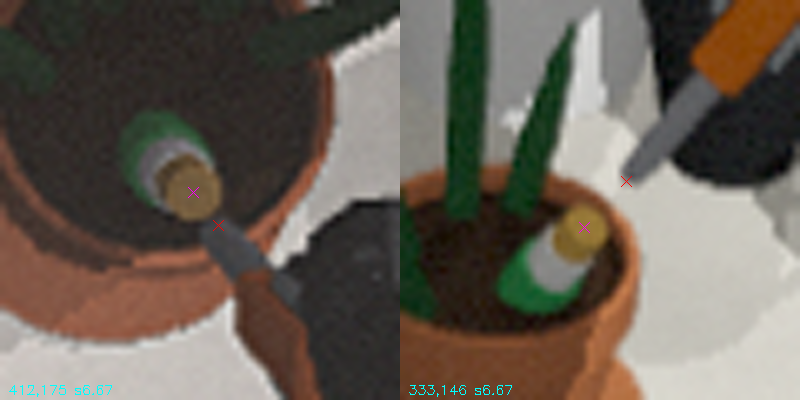

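The tip is near (212,228) in the top tile and (630,178) in the side tile, within about 1 px of the model, and the caps match their marks. Next check: is the rod's direction as expected?

```bash
python3 - <<'E'
from h import *
s=ctrl.get_state();Rt=R.from_quat(s["tcp_rot"]);p=s["eef_pos"]+Rt.apply(OFF);z=-Rt.apply([1,0,0])
for c,(u,v) in(("top",(412,175)),("side",(333,146))):
    print(c,"expected axis tile px",[((proj(c,p+z*d)-[u,v]+.5)*6.667).round() for d in(0,.04,.085)])
    im=cv2.imread(f"pics/T1_{c}.png");hsv=cv2.cvtColor(im,cv2.COLOR_BGR2HSV).astype(int)
    # widths of the rod: grey profile across the expected axis
    a,b=proj(c,p),proj(c,p+z*.085);d=(b-a)/np.linalg.norm(b-a);nrm=np.array([-d[1],d[0]])
    g=cv2.cvtColor(im,cv2.COLOR_BGR2GRAY).astype(np.float32)
    for f in(.01,.02,.03,.04,.055,.07):
        q=proj(c,p+z*f);pts=np.array([q+nrm*k for k in np.arange(-7,7.1,1)],np.float32)
        print(f,cv2.remap(g,pts[:,:1],pts[:,1:],1).ravel().astype(int))
    for f in np.arange(-6,8,1.):
        q=a+d*f;print(round(f),int(cv2.remap(g,np.float32([[q[0]]]),np.float32([[q[1]]]),1)[0,0]),end=" ")
    print()
E
```

```text
top expected axis tile px [array([223., 223.]), array([253., 255.]), array([290., 294.])]
0.01 [ 43  45  44  45  42  45  62  77  69  66  65  66  93 108  97]
0.02 [57 60 64 60 65 75 78 74 67 68 63 65 78 84 83]
0.03 [102 104 104 106 108 104  87  76  70  69  66  65  86 107 105]
0.04 [158 140 102 101  99  99  84  75  72  69  66  65  80 100 103]
0.055 [195 194 191 194 199 186 118  75  72  72  67  62  65  79 155]
0.07 [54 74 51 36 42 53 68 66 61 59 66 65 62 58 58]
-6 94 -5 97 -4 96 -3 94 -2 69 -1 60 0 78 1 75 2 75 3 73 4 74 5 76 6 75 7 75 
side expected axis tile px [array([228., 175.]), array([272., 123.]), array([324.,  60.])]
0.01 [197 198 209 215 214 178 112  93  94 109 161 191 196 198 198]
0.02 [175 192 202 194 184 144  93  95  94  98 131 160 152 142 152]
0.03 [138 160 160 158 153 125  95  94  93  88  55  26  24  25  28]
0.04 [156 158 158 151 136  90  90  94  93  86  55  26  20  28  29]
0.055 [107  56  13   9  26  66  93  95  95  86  59  29  29  27  23]
0.07 [16 18 21 28 36 65 85 90 87 85 65 44 32 27 30]
-6 87 -5 140 -4 201 -3 209 -2 198 -1 155 0 104 1 93 2 93 3 95 4 97 5 96 6 94 7 95
```

```bash
cat >> h.py <<'E'
def tipfix(tag,pose):
    "triangulated lateral offset of the rod from the model axis, by rod edges in both views"
    pos,Rt=pose;p=pos+Rt.apply(OFF);z=-Rt.apply([1,0,0]);P=[]
    for c in("top","side"):
        g=cv2.cvtColor(cv2.imread(f"pics/{tag}_{c}.png"),cv2.COLOR_BGR2GRAY).astype(np.float32);off=[]
        for f in np.arange(.012,.06,.003):
            q=proj(c,p+z*f);d=proj(c,p+z*(f+.02))-q;d/=np.linalg.norm(d);n=np.array([-d[1],d[0]])
            k=np.arange(-6,6.01,.25);pts=np.array([q+n*i for i in k],np.float32);v=cv2.remap(g,pts[:,:1],pts[:,1:],1).ravel()
            G=np.abs(np.gradient(cv2.GaussianBlur(v[None],(5,1),0)[0]));w=14e-3*C[c]["fx"]/ (np.array(C[c]["camera_from_world"])[2]@np.r_[p+z*f,1])
            sc=[np.interp(i-w/2,k,G)**.5+np.interp(i+w/2,k,G)**.5 if abs(i)<3.2 else 0 for i in k];off.append(k[int(np.argmax(sc))])
        m=np.median(off);q=proj(c,p+z*.035);d=proj(c,p+z*.055)-q;d/=np.linalg.norm(d);P.append(q+m*np.array([-d[1],d[0]]));print(c,"px off",m,np.round(off,2))
    x,e=tri(*P);dx=x-(p+z*.035);dx-=z*(dx@z);print("rod lateral off model (m)",dx,"res mm",e);return dx
E
python3 - <<'E'
from h import *
s=ctrl.get_state();tipfix("T1",(s["eef_pos"],R.from_quat(s["tcp_rot"])))
E
```

```text
top px off 1.75 [1.75 1.75 1.75 1.25 2.   2.   1.75 1.5  1.5  1.75 1.75 1.75 2.   2.25
 2.25 2.25]
side px off 0.5 [0.75 0.5  0.75 0.75 1.25 0.75 0.5  0.5  0.5  0.5  0.   0.5  0.25 0.25
 0.5  0.25]
rod lateral off model (m) [-0.0017  0.0036 -0.0007] res mm 0.1
```

The rod sits 3.6 mm to +y of my model, so I correct for that and approach to light contact.

Call:
play_rows:
  targets:
    - {"delta_pos":[0.0023,-0.0039,-0.0007],"delta_rot":[0,0,0],"claw":15}
    - {"delta_pos":[0.0117,-0.003,-0.0184],"delta_rot":[0,0,0],"claw":15}
    - {"delta_pos":[0.0187,-0.0024,-0.0316],"delta_rot":[0,0,0],"claw":15}
    - {"delta_pos":[0.0215,-0.0022,-0.037],"delta_rot":[0,0,0],"claw":15}
    - {"delta_pos":[0.0224,-0.0021,-0.0387],"delta_rot":[0,0,0],"claw":15}
    - {"delta_pos":[0.0224,-0.0021,-0.0387],"delta_rot":[0,0,0],"claw":15}
    - {"delta_pos":[0.0224,-0.0021,-0.0387],"delta_rot":[0,0,0],"claw":15}
    - {"delta_pos":[0.0224,-0.0021,-0.0387],"delta_rot":[0,0,0],"claw":15}

```text
time: 6.12
eef_pos: [0.5573, -0.2817, 0.2549]
tcp_rot: [0.589, 0.39, -0.337, 0.623]
contact_force: [-1.4, 0.1, -1.3]
opening: 0.275
```

```bash
python3 - <<'E'
from h import *
s=ctrl.get_state();print(s["contact_force"],s["wrist_torque"],"along",s["contact_force"]@axis("T"),s["joint_efforts"]);at("T",0,np.array([.0017,-.0036,.0007]))
E
```

```text
[-1.4414  0.0923 -1.3496] [0.1142 0.7167 0.0962] along -0.5212685406610598 [  0.1422 -30.0258 -30.4801   1.0598  -1.0101  -0.0014]
dpos [-0.0013  0.      0.0015] drot [ 0.0007  0.0006 -0.0006] deg 0.18906191772603628 t 6.1167 F [-1.4414  0.0923 -1.3496] q [-0.7602  0.0078  1.9411  0.4637  0.9069 -1.0862]
```

Call:
play_rows:
  targets:
    - {"delta_pos":[0.0009,0.0001,-0.0018],"delta_rot":[0,0,0],"claw":15}
    - {"delta_pos":[0.0019,0.0002,-0.0035],"delta_rot":[0,0,0],"claw":15}
    - {"delta_pos":[0.0019,0.0002,-0.0035],"delta_rot":[0,0,0],"claw":15}
    - {"delta_pos":[0.0019,0.0002,-0.0035],"delta_rot":[0,0,0],"claw":15}

```text
time: 6.45
eef_pos: [0.5594, -0.2817, 0.2519]
tcp_rot: [0.589, 0.389, -0.337, 0.623]
contact_force: [-2.1, 0.6, -0.5]
opening: 0.27
```

```bash
cat >> h.py <<'E'
def force(k,n=3):
    f=[]
    for i in range(n): f.append(ctrl.get_state()["contact_force"]);ctrl.read_camera("top")
    print("along",np.array(f)@axis(k),"mean",np.mean(f,0))
E
python3 - <<'E'
from h import *
force("T");at("T",0,np.array([.0017,-.0036,.0007]))
E
```

```text
along [0.563  0.3171 1.117 ] mean [-1.8933  0.5123 -0.2252]
dpos [-0.0034  0.      0.0046] drot [ 0.0008  0.0008 -0.0005] deg 0.2293454897795107 t 6.6 F [-2.      0.1444  1.1071] q [-0.7575  0.0146  1.9404  0.4655  0.8996 -1.0871]
```

Call:
play_rows:
  targets:
    - {"delta_pos":[0.0009,0.0001,-0.0018],"delta_rot":[0,0,0],"claw":15}
    - {"delta_pos":[0.0016,0.0001,-0.003],"delta_rot":[0,0,0],"claw":15}
    - {"delta_pos":[0.0016,0.0001,-0.003],"delta_rot":[0,0,0],"claw":15}
    - {"delta_pos":[0.0016,0.0001,-0.003],"delta_rot":[0,0,0],"claw":15}
    - {"delta_pos":[0.0016,0.0001,-0.003],"delta_rot":[0,0,0],"claw":15}

```text
time: 7.02
eef_pos: [0.561, -0.2816, 0.2489]
tcp_rot: [0.589, 0.39, -0.337, 0.623]
contact_force: [-3.4, 1.3, 0.8]
opening: 0.277
```

```bash
python3 - <<'E'
from h import *
force("T",5);at("T",0,np.array([.0017,-.0036,.0007]));snap("T2","T",18)
E
```

```text
along [2.2017 2.1942 2.2648 3.1199 2.8545] mean [-3.1021  0.6825  1.2505]
dpos [-0.005  -0.0001  0.0075] drot [ 0.0008  0.0008 -0.0005] deg 0.23153340824753163 t 7.2667 F [-2.1429  1.0871  1.2015] q [-0.7553  0.0205  1.94    0.4669  0.8937 -1.088 ]
tip model [ 0.6228 -0.2764  0.1329] F [-2.1429  1.0871  1.2015]
top [441.5628 201.1891] [440.6691 203.3908]
side [358.9789 179.8848] [360.2591 179.6389]
```

View pics/T2.png

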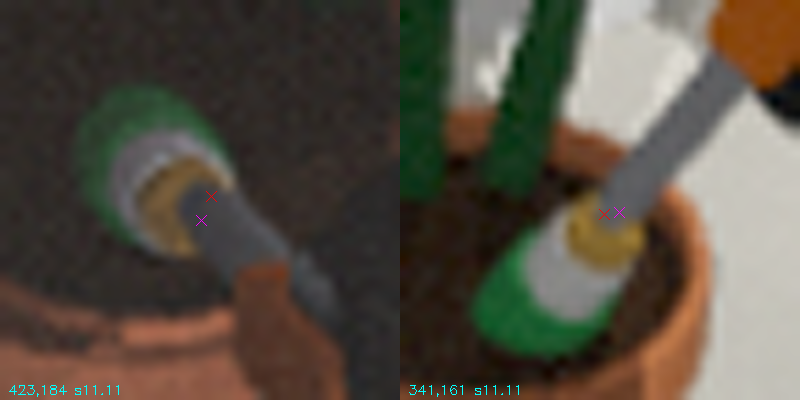

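The tip sits near the middle of the cap, at about (195,208) in the top tile and (610,217) in the side tile. The force is about 3.7 N net, which means roughly 6 mm pressed. I'll hold slightly deeper, then back off along the stake.

Call:
play_rows:
  targets:
    - {"delta_pos":[0.0007,0.0001,-0.0013],"delta_rot":[0,0,0],"claw":15}
    - {"delta_pos":[0.0007,0.0001,-0.0013],"delta_rot":[0,0,0],"claw":15}
    - {"delta_pos":[0.0007,0.0001,-0.0013],"delta_rot":[0,0,0],"claw":15}
    - {"delta_pos":[0.0007,0.0001,-0.0013],"delta_rot":[0,0,0],"claw":15}
    - {"delta_pos":[0.0007,0.0001,-0.0013],"delta_rot":[0,0,0],"claw":15}
    - {"delta_pos":[0.0007,0.0001,-0.0013],"delta_rot":[0,0,0],"claw":15}
    - {"delta_pos":[0.0007,0.0001,-0.0013],"delta_rot":[0,0,0],"claw":15}
    - {"delta_pos":[-0.005,-0.0004,0.009],"delta_rot":[0,0,0],"claw":15}
    - {"delta_pos":[-0.016,-0.0014,0.03],"delta_rot":[0,0,0],"claw":15}
    - {"delta_pos":[-0.033,-0.003,0.062],"delta_rot":[0,0,0],"claw":15}
    - {"delta_pos":[-0.055,-0.003,0.09],"delta_rot":[0,0,0],"claw":15}
    - {"delta_pos":[-0.08,-0.003,0.12],"delta_rot":[0,0,0],"claw":15}
    - {"delta_pos":[-0.08,-0.003,0.12],"delta_rot":[0,0,0],"claw":15}

```text
time: 8.45
eef_pos: [0.4803, -0.2862, 0.3776]
tcp_rot: [0.588, 0.384, -0.337, 0.627]
contact_force: [0.3, -0.6, -0.5]
opening: 0.269
```

```bash
sed -i 's/OFF=np.array(\[.1315,0,0\])/OFF=np.array([.1315,-.0015,-.0037])/' h.py; python3 - <<'E'
from h import *
at("B",.10);at("B",.04)
E
```

```text
dpos [-0.0204  0.3149 -0.0324] drot [ 0.0019 -0.0415 -0.0938] deg 18.465443884625834 t 8.45 F [ 0.3275 -0.622  -0.5088] q [-0.8797 -0.2306  1.9356  0.435   1.1625 -1.0893]
dpos [ 0.0141  0.3076 -0.0809] drot [ 0.0019 -0.0415 -0.0938] deg 18.465443884625834 t 8.45 F [ 0.3275 -0.622  -0.5088] q [-0.8797 -0.2306  1.9356  0.435   1.1625 -1.0893]
```

Call:
play_rows:
  targets:
    - {"delta_pos":[-0.02,0.04,0],"delta_rot":[0.002,-0.0415,-0.094],"claw":15}
    - {"delta_pos":[-0.02,0.08,0],"delta_rot":[0.002,-0.0415,-0.094],"claw":15}
    - {"delta_pos":[-0.02,0.12,0],"delta_rot":[0.002,-0.0415,-0.094],"claw":15}
    - {"delta_pos":[-0.02,0.16,0],"delta_rot":[0.002,-0.0415,-0.094],"claw":15}
    - {"delta_pos":[-0.02,0.2,0],"delta_rot":[0.002,-0.0415,-0.094],"claw":15}
    - {"delta_pos":[-0.02,0.24,0],"delta_rot":[0.002,-0.0415,-0.094],"claw":15}
    - {"delta_pos":[-0.02,0.28,-0.01],"delta_rot":[0.002,-0.0415,-0.094],"claw":15}
    - {"delta_pos":[-0.02,0.315,-0.032],"delta_rot":[0.002,-0.0415,-0.094],"claw":15}
    - {"delta_pos":[-0.004,0.312,-0.056],"delta_rot":[0.002,-0.0415,-0.094],"claw":15}
    - {"delta_pos":[0.014,0.3075,-0.081],"delta_rot":[0.002,-0.0415,-0.094],"claw":15}
    - {"delta_pos":[0.014,0.3075,-0.081],"delta_rot":[0.002,-0.0415,-0.094],"claw":15}
    - {"delta_pos":[0.014,0.3075,-0.081],"delta_rot":[0.002,-0.0415,-0.094],"claw":15}
    - {"delta_pos":[0.014,0.3075,-0.081],"delta_rot":[0.002,-0.0415,-0.094],"claw":15}
    - {"delta_pos":[0.014,0.3075,-0.081],"delta_rot":[0.002,-0.0415,-0.094],"claw":15}

```text
time: 9.62
eef_pos: [0.4946, 0.0209, 0.2984]
tcp_rot: [0.661, 0.252, -0.385, 0.593]
contact_force: [-0.0, -1.3, -1.2]
opening: 0.276
```

```bash
python3 - <<'E'
from h import *
snap("B1","B");s=ctrl.get_state();d=tipfix("B1",(s["eef_pos"],R.from_quat(s["tcp_rot"])));force("B");at("B",.04,-d);print(axis("B"))
E
```

```text
tip model [0.5701 0.0087 0.1913] F [-0.0353 -1.2668 -1.1537]
top [321.5962 214.5336] [323.9361 208.146 ]
side [307.0769 224.9192] [301.9628 229.897 ]
top px off -0.875 [-1.75 -1.25 -1.   -1.   -1.   -1.   -0.75 -0.25 -0.25 -1.75 -0.75  0.
 -0.25 -0.5  -0.75 -1.  ]
side px off -0.25 [-0.25 -0.25 -0.25 -0.25 -0.25  0.   -0.25 -0.5   1.   -0.25  0.   -0.5
 -0.5  -0.25 -0.25  0.  ]
rod lateral off model (m) [-0.0002 -0.0012  0.    ] res mm 1.0
along [-1.3282 -1.7863 -1.3712] mean [-0.1635  0.0822 -1.9768]
dpos [ 0.0002  0.0016 -0.0012] drot [-0.      0.0007  0.0004] deg 0.14636467657191624 t 9.8667 F [-0.2547 -0.7577 -2.4405] q [-0.1454 -0.4593  2.2742 -0.0594  0.6982  0.0986]
[-0.5749  0.1222  0.809 ]
```

View pics/B1.png

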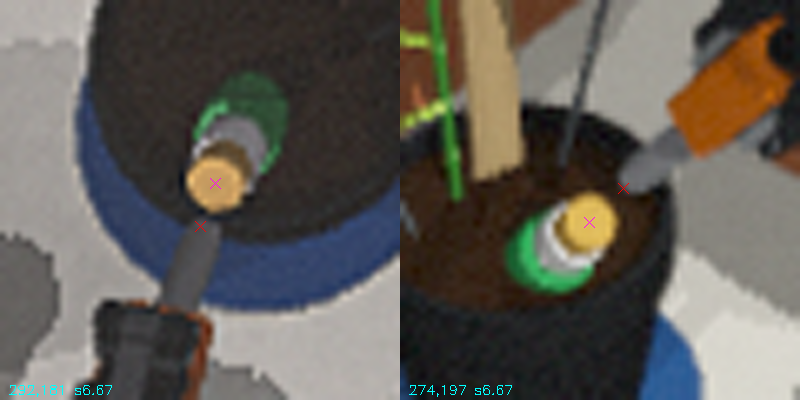

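The tip is at about (206,226) in the top tile and (628,182) in the side tile, in line with the stake. The cap lies straight ahead. Approaching in stages.

Call:
play_rows:
  targets:
    - {"delta_pos":[0.0002,0.0016,-0.0012],"delta_rot":[0,0.0007,0.0004],"claw":15}
    - {"delta_pos":[0.0117,-0.0008,-0.0174],"delta_rot":[0,0.0007,0.0004],"claw":15}
    - {"delta_pos":[0.0203,-0.0027,-0.0295],"delta_rot":[0,0.0007,0.0004],"claw":15}
    - {"delta_pos":[0.0238,-0.0034,-0.0343],"delta_rot":[0,0.0007,0.0004],"claw":15}
    - {"delta_pos":[0.0249,-0.0037,-0.036],"delta_rot":[0,0.0007,0.0004],"claw":15}
    - {"delta_pos":[0.0261,-0.0039,-0.0376],"delta_rot":[0,0.0007,0.0004],"claw":15}
    - {"delta_pos":[0.0272,-0.0042,-0.0392],"delta_rot":[0,0.0007,0.0004],"claw":15}
    - {"delta_pos":[0.0272,-0.0042,-0.0392],"delta_rot":[0,0.0007,0.0004],"claw":15}
    - {"delta_pos":[0.0272,-0.0042,-0.0392],"delta_rot":[0,0.0007,0.0004],"claw":15}
    - {"delta_pos":[0.0272,-0.0042,-0.0392],"delta_rot":[0,0.0007,0.0004],"claw":15}

```text
time: 10.7
eef_pos: [0.5214, 0.0168, 0.259]
tcp_rot: [0.66, 0.253, -0.385, 0.593]
contact_force: [-3.3, 0.3, -1.3]
opening: 0.268
```

```bash
python3 - <<'E'
from h import *
force("B",4);at("B",-.007,np.array([0,.0014,0]))
E
```

```text
along [0.8997 0.7753 1.1181 0.8796] mean [-2.9202  0.1162 -0.958 ]
dpos [-0.0001  0.0002 -0.0001] drot [-0.  0.  0.] deg 0.006187578893091867 t 10.9 F [-2.9338  0.3894 -0.321 ] q [-0.1461 -0.3408  2.2652 -0.0667  0.5909  0.1068]
```

Call:
play_rows:
  targets:
    - {"delta_pos":[0.0011,-0.0001,-0.0016],"delta_rot":[0,0,0],"claw":15}
    - {"delta_pos":[0.0023,-0.0004,-0.0032],"delta_rot":[0,0,0],"claw":15}
    - {"delta_pos":[0.0023,-0.0004,-0.0032],"delta_rot":[0,0,0],"claw":15}
    - {"delta_pos":[0.0023,-0.0004,-0.0032],"delta_rot":[0,0,0],"claw":15}
    - {"delta_pos":[0.0023,-0.0004,-0.0032],"delta_rot":[0,0,0],"claw":15}
    - {"delta_pos":[0.0023,-0.0004,-0.0032],"delta_rot":[0,0,0],"claw":15}
    - {"delta_pos":[0.0023,-0.0004,-0.0032],"delta_rot":[0,0,0],"claw":15}

```text
time: 11.48
eef_pos: [0.5239, 0.0164, 0.2559]
tcp_rot: [0.66, 0.253, -0.385, 0.593]
contact_force: [-4.0, 0.2, -0.1]
opening: 0.271
```

```bash
python3 - <<'E'
from h import *
force("B",4);snap("B2","B",18)
E
```

```text
along [2.2725 2.9888 2.4119 2.0286] mean [-3.7237  0.3089  0.305 ]
tip model [0.5991 0.0041 0.1487] F [-2.7332 -0.1189  0.3568]
top [324.1116 206.1616] [323.9361 208.146 ]
side [300.1816 231.0774] [301.9628 229.897 ]
```

View pics/B2.png

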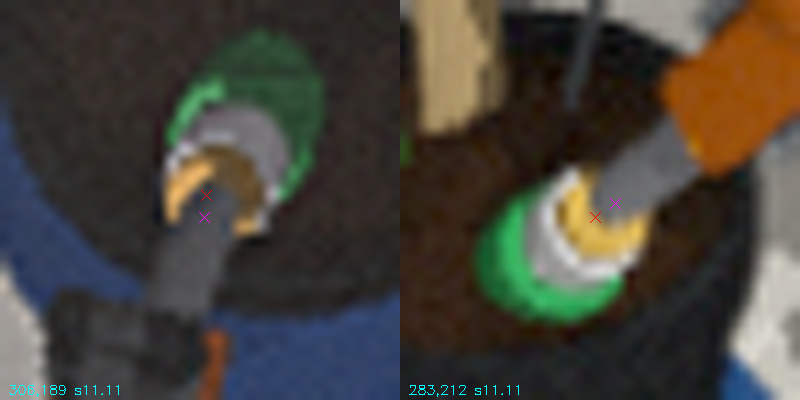

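The tip sits on the cap, about 1–2 mm off its middle, at about 3.9 N net or 7 mm pressed. It has held for more than 0.5 s. Backing off and going to the white pot.

Call:
play_rows:
  targets:
    - {"delta_pos":[-0.0001,0,0.0001],"delta_rot":[0,0,0],"claw":15}
    - {"delta_pos":[-0.0001,0,0.0001],"delta_rot":[0,0,0],"claw":15}
    - {"delta_pos":[-0.006,0.0012,0.008],"delta_rot":[0,0,0],"claw":15}
    - {"delta_pos":[-0.02,0.004,0.028],"delta_rot":[0,0,0],"claw":15}
    - {"delta_pos":[-0.04,0.008,0.056],"delta_rot":[0,0,0],"claw":15}
    - {"delta_pos":[-0.06,0.012,0.085],"delta_rot":[0,0,0],"claw":15}
    - {"delta_pos":[-0.07,0.015,0.12],"delta_rot":[0,0,0],"claw":15}
    - {"delta_pos":[-0.07,0.015,0.14],"delta_rot":[0,0,0],"claw":15}
    - {"delta_pos":[-0.07,0.015,0.14],"delta_rot":[0,0,0],"claw":15}

```text
time: 12.53
eef_pos: [0.4554, 0.0314, 0.4039]
tcp_rot: [0.663, 0.248, -0.38, 0.596]
contact_force: [0.7, -0.5, -1.6]
opening: 0.277
```

```bash
python3 - <<'E'
from h import *
at("W",.10,np.array([0,.0014,0]));at("W",.04,np.array([0,.0014,0]));print(axis("W"))
E
```

```text
dpos [ 0.0051  0.2415 -0.0275] drot [0.0021 0.0273 0.072 ] deg 13.869905972157357 t 12.5333 F [ 0.7166 -0.4854 -1.5911] q [-0.1312 -0.6261  2.1889 -0.0565  0.9367  0.0966]
dpos [ 0.0369  0.242  -0.0784] drot [0.0021 0.0273 0.072 ] deg 13.869905972157357 t 12.5333 F [ 0.7166 -0.4854 -1.5911] q [-0.1312 -0.6261  2.1889 -0.0565  0.9367  0.0966]
[-0.5298 -0.0092  0.848 ]
```

Call:
play_rows:
  targets:
    - {"delta_pos":[0.002,0.04,0],"delta_rot":[0.002,0.027,0.072],"claw":15}
    - {"delta_pos":[0.003,0.08,0],"delta_rot":[0.002,0.027,0.072],"claw":15}
    - {"delta_pos":[0.004,0.12,0],"delta_rot":[0.002,0.027,0.072],"claw":15}
    - {"delta_pos":[0.005,0.16,0],"delta_rot":[0.002,0.027,0.072],"claw":15}
    - {"delta_pos":[0.005,0.2,0],"delta_rot":[0.002,0.027,0.072],"claw":15}
    - {"delta_pos":[0.005,0.24,-0.01],"delta_rot":[0.002,0.027,0.072],"claw":15}
    - {"delta_pos":[0.01,0.2415,-0.036],"delta_rot":[0.002,0.027,0.072],"claw":15}
    - {"delta_pos":[0.025,0.242,-0.06],"delta_rot":[0.002,0.027,0.072],"claw":15}
    - {"delta_pos":[0.037,0.242,-0.0784],"delta_rot":[0.002,0.027,0.072],"claw":15}
    - {"delta_pos":[0.037,0.242,-0.0784],"delta_rot":[0.002,0.027,0.072],"claw":15}
    - {"delta_pos":[0.037,0.242,-0.0784],"delta_rot":[0.002,0.027,0.072],"claw":15}
    - {"delta_pos":[0.037,0.242,-0.0784],"delta_rot":[0.002,0.027,0.072],"claw":15}

```text
time: 13.53
eef_pos: [0.4925, 0.2734, 0.3251]
tcp_rot: [0.615, 0.348, -0.337, 0.622]
contact_force: [1.2, 0.1, -1.6]
opening: 0.274
```

```bash
python3 - <<'E'
from h import *
snap("W1","W");s=ctrl.get_state();d=tipfix("W1",(s["eef_pos"],R.from_quat(s["tcp_rot"])));force("W");at("W",.04,-d)
E
```

```text
tip model [0.5609 0.2783 0.2128] F [ 1.2237  0.0995 -1.6336]
top [199.7241 213.2319] [204.5333 207.3124]
side [225.0173 286.9859] [221.2213 291.6639]
top px off -1.25 [-1.25 -1.25 -1.25 -1.25 -1.25 -1.   -1.   -1.   -1.25 -1.25 -1.   -1.25
 -1.25 -1.25 -1.25 -1.25]
side px off 0.0 [-1.   -1.75  0.5   0.75  0.5   1.5   1.25 -1.5  -0.5  -0.5   0.25  0.
 -0.25  0.    0.   -0.75]
rod lateral off model (m) [-0.0008 -0.0011 -0.0005] res mm 1.2
along [-2.2682 -2.0457 -1.9422] mean [-0.1679  0.1779 -2.562 ]
dpos [ 0.0004 -0.0003 -0.0012] drot [-0.0003  0.0011  0.    ] deg 0.20037693051377953 t 13.7833 F [ 0.7221 -0.4274 -2.5424] q [ 0.4081 -0.2312  2.0392 -0.2789  0.8259  0.5275]
```

Call:
play_rows:
  targets:
    - {"delta_pos":[0.0004,0.001,-0.0012],"delta_rot":[0,0.001,0],"claw":15}
    - {"delta_pos":[0.011,0.0012,-0.0182],"delta_rot":[0,0.001,0],"claw":15}
    - {"delta_pos":[0.0189,0.0013,-0.0309],"delta_rot":[0,0.001,0],"claw":15}
    - {"delta_pos":[0.0221,0.0013,-0.036],"delta_rot":[0,0.001,0],"claw":15}
    - {"delta_pos":[0.0232,0.0014,-0.0377],"delta_rot":[0,0.001,0],"claw":15}
    - {"delta_pos":[0.0243,0.0014,-0.0394],"delta_rot":[0,0.001,0],"claw":15}
    - {"delta_pos":[0.0253,0.0014,-0.0411],"delta_rot":[0,0.001,0],"claw":15}
    - {"delta_pos":[0.0253,0.0014,-0.0411],"delta_rot":[0,0.001,0],"claw":15}
    - {"delta_pos":[0.0253,0.0014,-0.0411],"delta_rot":[0,0.001,0],"claw":15}
    - {"delta_pos":[0.0253,0.0014,-0.0411],"delta_rot":[0,0.001,0],"claw":15}

```text
time: 14.62
eef_pos: [0.5177, 0.2749, 0.2866]
tcp_rot: [0.616, 0.348, -0.337, 0.621]
contact_force: [-2.3, -0.6, -0.2]
opening: 0.271
```

```bash
python3 - <<'E'
from h import *
force("W",4);at("W",-.007,np.array([0,.0024,0]));snap("W2","W",18)
E
```

```text
along [1.0344 0.6634 0.8528 0.5944] mean [-2.6633 -0.6201 -0.7436]
dpos [-0.0007 -0.     -0.0007] drot [-0.0003  0.0002  0.    ] deg 0.0643804243848129 t 14.8167 F [-2.5335 -0.6854 -0.5995] q [ 0.3892 -0.1438  2.0393 -0.2891  0.739   0.5361]
tip model [0.5863 0.2799 0.1741] F [-2.5335 -0.6854 -0.5995]
top [204.1051 205.8692] [204.5333 207.3124]
side [219.3274 292.8192] [221.2213 291.6639]
```

View pics/W2.png

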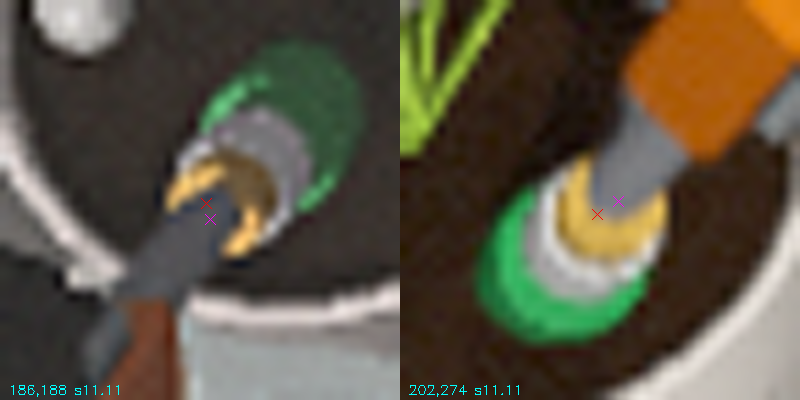

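The tip is well centred, with the cap's rim visible on both sides in the top tile. It is at about 2.9 N net, or 4 mm pressed. Press 3 mm more, hold, and retract.

Call:
play_rows:
  targets:
    - {"delta_pos":[0.0008,0,-0.0013],"delta_rot":[0,0,0],"claw":15}
    - {"delta_pos":[0.0016,0,-0.0026],"delta_rot":[0,0,0],"claw":15}
    - {"delta_pos":[0.0016,0,-0.0026],"delta_rot":[0,0,0],"claw":15}
    - {"delta_pos":[0.0016,0,-0.0026],"delta_rot":[0,0,0],"claw":15}
    - {"delta_pos":[0.0016,0,-0.0026],"delta_rot":[0,0,0],"claw":15}
    - {"delta_pos":[0.0016,0,-0.0026],"delta_rot":[0,0,0],"claw":15}
    - {"delta_pos":[0.0016,0,-0.0026],"delta_rot":[0,0,0],"claw":15}
    - {"delta_pos":[0.0016,0,-0.0026],"delta_rot":[0,0,0],"claw":15}
    - {"delta_pos":[0.0016,0,-0.0026],"delta_rot":[0,0,0],"claw":15}

```text
time: 15.67
eef_pos: [0.5196, 0.2749, 0.2839]
tcp_rot: [0.616, 0.348, -0.337, 0.621]
contact_force: [-3.5, -1.6, 0.7]
opening: 0.271
```

```bash
python3 - <<'E'
from h import *
force("W",4)
E
```

```text
along [2.4747 1.4776 2.8032 2.241 ] mean [-3.3142 -1.1456  0.569 ]
```

Call:
play_rows:
  targets:
    - {"delta_pos":[-0.005,0,0.008],"delta_rot":[0,0,0],"claw":15}
    - {"delta_pos":[-0.018,0,0.029],"delta_rot":[0,0,0],"claw":15}
    - {"delta_pos":[-0.037,0,0.06],"delta_rot":[0,0,0],"claw":15}
    - {"delta_pos":[-0.058,0,0.093],"delta_rot":[0,0,0],"claw":15}
    - {"delta_pos":[-0.068,0,0.12],"delta_rot":[0,0,0],"claw":15}
    - {"delta_pos":[-0.068,0,0.14],"delta_rot":[0,0,0],"claw":15}
    - {"delta_pos":[-0.068,0,0.14],"delta_rot":[0,0,0],"claw":15}

```text
time: 16.45
eef_pos: [0.4524, 0.2758, 0.4319]
tcp_rot: [0.62, 0.346, -0.331, 0.622]
contact_force: [1.0, 0.7, -1.5]
opening: 0.273
```

```bash
cat >> h.py <<'E'
EYE=np.array([-.0085,-.0015,.0463]);PAZ=70.7;POST=np.array([.438,.2062,0])
PD=np.array([np.cos(np.radians(PAZ)),np.sin(np.radians(PAZ)),0]);PX=np.array([PD[1],-PD[0],0])
def peg(y,dz=0): return POST+PD*y+np.array([0,0,.185+y*19/70+dz])
def hangR(tau):
    t=np.radians(tau);e=-PX;z=np.sin(t)*e+np.cos(t)*np.array([0,0,1.]);return R.from_matrix(np.c_[-z,PD,np.cross(-z,PD)])
def hang(tau,y,dz=0,lat=np.zeros(3)):
    Rt=hangR(tau);delta(peg(y,dz)+lat-Rt.apply(EYE),Rt)
def eyepos():
    s=ctrl.get_state();p=s["eef_pos"]+R.from_quat(s["tcp_rot"]).apply(EYE);d=p-POST;print("eye: x",d@PX,"y",d@PD,"z",p[2]);return p
E
python3 - <<'E'
from h import *
hang(40,105,.06) if 0 else hang(40,.105,.06); print(PD,PX,peg(.07))
E
```

```text
dpos [-0.0075  0.0408 -0.1947] drot [-0.2901  0.0144  0.2979] deg 74.89479212803549 t 16.45 F [ 0.9671  0.6677 -1.5138] q [ 0.4508 -0.3582  1.9538 -0.2615  1.0299  0.5096]
[0.3305 0.9438 0.    ] [ 0.9438 -0.3305  0.    ] [0.4611 0.2723 0.204 ]
```

Call:
play_rows:
  targets:
    - {"delta_pos":[-0.0075,0.03,-0.05],"delta_rot":[-0.29,0.0144,0.298],"claw":15}
    - {"delta_pos":[-0.0075,0.04,-0.08],"delta_rot":[-0.29,0.0144,0.298],"claw":15}
    - {"delta_pos":[-0.0075,0.04,-0.08],"delta_rot":[-0.29,0.0144,0.298],"claw":15}
    - {"delta_pos":[-0.0075,0.04,-0.08],"delta_rot":[-0.29,0.0144,0.298],"claw":15}
    - {"delta_pos":[-0.0075,0.04,-0.08],"delta_rot":[-0.29,0.0144,0.298],"claw":15}
    - {"delta_pos":[-0.0075,0.04,-0.08],"delta_rot":[-0.29,0.0144,0.298],"claw":15}
    - {"delta_pos":[-0.0075,0.04,-0.08],"delta_rot":[-0.29,0.0144,0.298],"claw":15}
    - {"delta_pos":[-0.0075,0.04,-0.08],"delta_rot":[-0.29,0.0144,0.298],"claw":15}
    - {"delta_pos":[-0.0075,0.04,-0.08],"delta_rot":[-0.29,0.0144,0.298],"claw":15}
    - {"delta_pos":[-0.0075,0.04,-0.08],"delta_rot":[-0.29,0.0144,0.298],"claw":15}
    - {"delta_pos":[-0.0075,0.04,-0.08],"delta_rot":[-0.29,0.0144,0.298],"claw":15}
    - {"delta_pos":[-0.0075,0.04,-0.08],"delta_rot":[-0.29,0.0144,0.298],"claw":15}
    - {"delta_pos":[-0.0075,0.04,-0.08],"delta_rot":[-0.29,0.0144,0.298],"claw":15}
    - {"delta_pos":[-0.0075,0.04,-0.08],"delta_rot":[-0.29,0.0144,0.298],"claw":15}
    - {"delta_pos":[-0.0075,0.04,-0.08],"delta_rot":[-0.29,0.0144,0.298],"claw":15}

```text
time: 17.7
eef_pos: [0.445, 0.3157, 0.3515]
tcp_rot: [0.071, 0.417, -0.152, 0.893]
contact_force: [0.7, 0.3, -2.9]
opening: 0.277
```

```bash
python3 - <<'E'
from h import *
hang(40,.105,.06); eyepos()
E
```

```text
dpos [-0.0001  0.0009 -0.1142] drot [-0.0003 -0.0002  0.0002] deg 0.07496079518073138 t 17.7 F [ 0.7377  0.2967 -2.9057] q [ 0.6528 -0.1962  1.9985 -0.6787  1.0249 -0.3111]
eye: x 0.00038866364499582734 y 0.10414596739829611 z 0.3876981414323675
```

Call:
play_rows:
  targets:
    - {"delta_pos":[0,0.0009,-0.035],"delta_rot":[0,0,0],"claw":15}
    - {"delta_pos":[0,0.0009,-0.07],"delta_rot":[0,0,0],"claw":15}
    - {"delta_pos":[0,0.0009,-0.105],"delta_rot":[0,0,0],"claw":15}
    - {"delta_pos":[0,0.0009,-0.14],"delta_rot":[0,0,0],"claw":15}
    - {"delta_pos":[0,0.0009,-0.165],"delta_rot":[0,0,0],"claw":15}
    - {"delta_pos":[0,0.0009,-0.174],"delta_rot":[0,0,0],"claw":15}
    - {"delta_pos":[0,0.0009,-0.174],"delta_rot":[0,0,0],"claw":15}
    - {"delta_pos":[0,0.0009,-0.174],"delta_rot":[0,0,0],"claw":15}

```text
time: 18.37
eef_pos: [0.4457, 0.3171, 0.1785]
tcp_rot: [0.072, 0.416, -0.152, 0.894]
contact_force: [0.0, 0.6, -1.9]
opening: 0.271
```

```bash
python3 - <<'E'
from h import *
hang(40,.105,0); p=eyepos();o=[]
for c in("top","side"):
    im=ctrl.read_camera(c);cv2.imwrite(f"pics/H1_{c}.png",im)
    a=proj(c,p);u,v=((a+proj(c,peg(.05)))/2).astype(int);h=32;n=400
    t=cv2.resize(im[v-h:v+h,u-h:u+h],(n,n),interpolation=cv2.INTER_CUBIC)
    for P,col in((p,(0,0,255)),(peg(.07),(255,0,255)),(peg(.008),(255,0,255))):
        z=((proj(c,P)-[u-h,v-h]+.5)*n/2/h-.5).astype(int);cv2.drawMarker(t,tuple(int(i) for i in z),col,1,10,1)
    cv2.putText(t,f"{u-h},{v-h} s{n/2/h:.2f}",(8,n-6),0,.45,(255,0,0),1);o.append(t);print(c,a)
cv2.imwrite("pics/H1.png",np.hstack(o))
E
```

```text
dpos [-0.0008 -0.0005 -0.0013] drot [-0.0005  0.0002  0.0001] deg 0.10709276223320553 t 18.3667 F [ 0.0103  0.6013 -1.889 ] q [ 0.6542  0.0027  2.1523 -0.8799  0.7711  0.0079]
eye: x 0.0005976979258651338 y 0.10561851813659295 z 0.21480770249049708
top [184.1464 251.9143]
side [243.9617 316.6128]
```

View pics/H1.png

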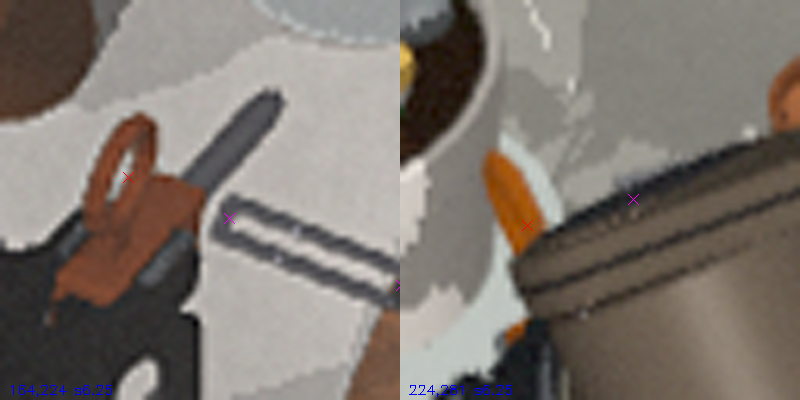

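The ring is centred near (122,172) in the top tile, within about 1 px of the model mark (128,177). In the side view the arm hides the lower part of the ring. I'll compare the ring's outer extents numerically to fix its height.

```bash
python3 - <<'E'
from h import *
s=ctrl.get_state();Rt=R.from_quat(s["tcp_rot"]);p=eyepos()
t=np.linspace(0,2*np.pi,200);w=[EYE+.023*np.array([np.cos(a),0,np.sin(a)])+[0,b,0] for a in t for b in(-.004,.004)]
Q=[s["eef_pos"]+Rt.apply(x) for x in w]
for c,lo,hi,box in(("top",(2,90,60),(14,255,255),(172,240,192,262)),("side",(8,150,120),(22,255,255),(235,272,250,302))):
    im=cv2.imread(f"pics/H1_{c}.png");m=cv2.inRange(cv2.cvtColor(im,cv2.COLOR_BGR2HSV),lo,hi)
    u0,v0,u1,v1=box;ys,xs=np.nonzero(m[v0:v1,u0:u1]);xs=xs+u0;ys=ys+v0
    P=np.array([proj(c,q) for q in Q])
    print(c,"expected u",P[:,0].min(),P[:,0].max(),"v",P[:,1].min(),P[:,1].max(),"mask u",xs.min()-.5,xs.max()+.5,"v",ys.min()-.5,ys.max()+.5)
    for v in np.unique(ys): print((v,xs[ys==v].min(),xs[ys==v].max()),end=" ")
    print()
E
```

```text
eye: x 0.0010020642379544994 y 0.10637502971503625 z 0.21681878012613776
top expected u 176.6569772002232 190.41362116508068 v 240.9829748411861 262.030492428044 mask u 171.5 191.5 v 239.5 261.5
(np.int64(240), np.int64(172), np.int64(172)) (np.int64(242), np.int64(186), np.int64(186)) (np.int64(243), np.int64(184), np.int64(188)) (np.int64(244), np.int64(183), np.int64(188)) (np.int64(245), np.int64(182), np.int64(188)) (np.int64(246), np.int64(181), np.int64(188)) (np.int64(247), np.int64(181), np.int64(188)) (np.int64(248), np.int64(180), np.int64(188)) (np.int64(249), np.int64(180), np.int64(188)) (np.int64(250), np.int64(179), np.int64(188)) (np.int64(251), np.int64(179), np.int64(187)) (np.int64(252), np.int64(179), np.int64(191)) (np.int64(253), np.int64(178), np.int64(191)) (np.int64(254), np.int64(178), np.int64(191)) (np.int64(255), np.int64(178), np.int64(191)) (np.int64(256), np.int64(178), np.int64(191)) (np.int64(257), np.int64(177), np.int64(191)) (np.int64(258), np.int64(177), np.int64(191)) (np.int64(259), np.int64(177), np.int64(191)) (np.int64(260), np.int64(178), np.int64(191)) (np.int64(261), np.int64(179), np.int64(190)) Traceback (most recent call last):
  File "<stdin>", line 9, in <module>
    return umr_minimum(a, axis, None, out, keepdims, initial, where)
ValueError: zero-size array to reduction operation minimum which has no identity
```

```bash
python3 - <<'E'
from h import *
s=ctrl.get_state();Rt=R.from_quat(s["tcp_rot"]);p=eyepos();c="side"
t=np.linspace(0,2*np.pi,200);Q=[s["eef_pos"]+Rt.apply(EYE+.023*np.array([np.cos(a),0,np.sin(a)])+[0,b,0]) for a in t for b in(-.004,.004)]
m=cv2.inRange(cv2.cvtColor(cv2.imread("pics/H1_side.png"),cv2.COLOR_BGR2HSV),(8,150,100),(22,255,255))
P=np.array([proj(c,q) for q in Q]);print(P.min(0),P.max(0))
for v in range(302,322):
    x=np.nonzero(m[v,230:255])[0]+230;q=P[np.abs(P[:,1]-v)<.6]
    print(v,(x.min()-.5,x.max()+.5) if len(x) else None,(q.min(0)[0].round(1),q.max(0)[0].round(1)) if len(q) else None)
E
```

```text
eye: x 0.0010020642379544994 y 0.10637502971503625 z 0.21681878012613776
[236.6821 304.5352] [250.2267 327.5705]
302 None None
303 None None
304 None (np.float64(240.6), np.float64(241.0))
305 (np.float64(237.5), np.float64(238.5)) (np.float64(240.4), np.float64(242.1))
306 (np.float64(237.5), np.float64(240.5)) (np.float64(236.7), np.float64(242.8))
307 (np.float64(237.5), np.float64(241.5)) (np.float64(236.7), np.float64(243.4))
308 (np.float64(236.5), np.float64(242.5)) (np.float64(236.7), np.float64(244.0))
309 (np.float64(237.5), np.float64(242.5)) (np.float64(236.9), np.float64(244.6))
310 (np.float64(237.5), np.float64(243.5)) (np.float64(237.1), np.float64(245.1))
311 (np.float64(237.5), np.float64(243.5)) (np.float64(237.4), np.float64(245.6))
312 (np.float64(237.5), np.float64(244.5)) (np.float64(237.6), np.float64(246.0))
313 (np.float64(238.5), np.float64(244.5)) (np.float64(238.0), np.float64(246.5))
314 (np.float64(238.5), np.float64(245.5)) (np.float64(238.4), np.float64(247.0))
315 (np.float64(239.5), np.float64(245.5)) (np.float64(238.7), np.float64(247.4))
316 (np.float64(239.5), np.float64(246.5)) (np.float64(239.1), np.float64(247.8))
317 (np.float64(240.5), np.float64(246.5)) (np.float64(239.5), np.float64(248.2))
318 (np.float64(240.5), np.float64(245.5)) (np.float64(239.9), np.float64(248.6))
319 (np.float64(241.5), np.float64(244.5)) (np.float64(240.4), np.float64(248.9))
320 (np.float64(241.5), np.float64(243.5)) (np.float64(240.8), np.float64(249.2))
321 (np.float64(241.5), np.float64(242.5)) (np.float64(241.4), np.float64(249.6))
```

The model matches the ring to about 1–2 mm in both views. Sliding the eye onto the peg.

Call:
play_rows:
  targets:
    - {"delta_pos":[-0.0027,-0.0074,-0.0023],"delta_rot":[0,0,0],"claw":15}
    - {"delta_pos":[-0.0053,-0.0149,-0.0045],"delta_rot":[0,0,0],"claw":15}
    - {"delta_pos":[-0.008,-0.0223,-0.0068],"delta_rot":[0,0,0],"claw":15}
    - {"delta_pos":[-0.0106,-0.0298,-0.009],"delta_rot":[0,0,0],"claw":15}
    - {"delta_pos":[-0.0133,-0.0372,-0.0113],"delta_rot":[0,0,0],"claw":15}
    - {"delta_pos":[-0.016,-0.0446,-0.0135],"delta_rot":[0,0,0],"claw":15}
    - {"delta_pos":[-0.0186,-0.052,-0.0158],"delta_rot":[0,0,0],"claw":15}
    - {"delta_pos":[-0.0213,-0.0595,-0.018],"delta_rot":[0,0,0],"claw":15}
    - {"delta_pos":[-0.0213,-0.0595,-0.018],"delta_rot":[0,0,0],"claw":15}
    - {"delta_pos":[-0.0213,-0.0595,-0.018],"delta_rot":[0,0,0],"claw":15}

```text
time: 19.3
eef_pos: [0.4249, 0.2577, 0.1623]
tcp_rot: [0.073, 0.415, -0.151, 0.894]
contact_force: [0.4, 0.5, -2.6]
opening: 0.275
```

```bash
python3 - <<'E'
from h import *
hang(40,.042,-.006); eyepos(); im=ctrl.read_camera("top");cv2.imwrite("pics/H2_top.png",im);s=ctrl.get_state();print(s["contact_force"],s["wrist_torque"])
E
```

```text
dpos [-0.0009 -0.0006 -0.0082] drot [-0.0013  0.0011  0.0002] deg 0.30362223296891416 t 19.3 F [ 0.4038  0.4513 -2.5917] q [ 0.5703 -0.1103  2.2953 -0.9078  0.6963 -0.0177]
eye: x 0.0005787978942462338 y 0.04262475588993396 z 0.19860562349924027
[-0.7512 -0.3399 -1.6093] [ 0.1693  0.5534 -0.0146]
```

Call:
play_rows:
  targets:
    - {"delta_pos":[-0.0005,0,-0.003],"delta_rot":[0,0,0],"claw":15}
    - {"delta_pos":[-0.0005,0,-0.006],"delta_rot":[0,0,0],"claw":15}
    - {"delta_pos":[-0.0005,0,-0.009],"delta_rot":[0,0,0],"claw":15}
    - {"delta_pos":[-0.0005,0,-0.009],"delta_rot":[0,0,0],"claw":15}
    - {"delta_pos":[-0.0005,0,-0.009],"delta_rot":[0,0,0],"claw":15}

```text
time: 19.77
eef_pos: [0.4246, 0.2582, 0.1532]
tcp_rot: [0.073, 0.415, -0.151, 0.894]
contact_force: [-0.1, 0.3, -2.1]
opening: 0.274
```

```bash
python3 - <<'E'
from h import *
eyepos();force("T",3)
E
```

```text
eye: x 0.00012050467635617355 y 0.04300547491236049 z 0.18948557051702514
along [-1.8497 -1.2902 -2.2575] mean [ 0.1213 -0.1127 -1.9787]
```

Not touching yet; lower a little more.

Call:
play_rows:
  targets:
    - {"delta_pos":[0,0,-0.001],"delta_rot":[0,0,0],"claw":15}
    - {"delta_pos":[0,0,-0.002],"delta_rot":[0,0,0],"claw":15}
    - {"delta_pos":[0,0,-0.003],"delta_rot":[0,0,0],"claw":15}
    - {"delta_pos":[0,0,-0.003],"delta_rot":[0,0,0],"claw":15}
    - {"delta_pos":[0,0,-0.003],"delta_rot":[0,0,0],"claw":15}

```text
time: 20.33
eef_pos: [0.4248, 0.2583, 0.1506]
tcp_rot: [0.073, 0.415, -0.151, 0.894]
contact_force: [-1.3, -0.6, -2.7]
opening: 0.276
```

```bash
python3 - <<'E'
from h import *
eyepos();force("T",4)
E
```

```text
eye: x 0.000263735647423295 y 0.043098236292547505 z 0.18695800857673625
along [-1.7656 -1.5221 -1.7122 -2.5185] mean [-0.5818  0.1948 -2.4279]
```

Call:
play_rows:
  targets:
    - {"delta_pos":[0,0,-0.001],"delta_rot":[0,0,0],"claw":15}
    - {"delta_pos":[0,0,-0.002],"delta_rot":[0,0,0],"claw":15}
    - {"delta_pos":[0,0,-0.003],"delta_rot":[0,0,0],"claw":15}
    - {"delta_pos":[0,0,-0.003],"delta_rot":[0,0,0],"claw":15}
    - {"delta_pos":[0,0,-0.003],"delta_rot":[0,0,0],"claw":15}

```text
time: 20.95
eef_pos: [0.4255, 0.2585, 0.1491]
tcp_rot: [0.073, 0.414, -0.151, 0.895]
contact_force: [-3.3, -1.1, 5.0]
opening: 0.271
```

```bash
python3 - <<'E'
from h import *
eyepos();force("T",4)
E
```

```text
eye: x 0.0007886600303590256 y 0.04350740613338521 z 0.18545050517086634
along [6.0073 7.1977 5.8488 7.1651] mean [-3.3556 -1.6393  5.5703]
```

The peg now carries the ring: the upward force has risen by about 7 N. I'll ease off 1 mm and open.

Call:
play_rows:
  targets:
    - {"delta_pos":[0,0,0.001],"delta_rot":[0,0,0],"claw":15}
    - {"delta_pos":[0,0,0.001],"delta_rot":[0,0,0],"claw":15}
    - {"delta_pos":[0,0,0.001],"delta_rot":[0,0,0],"claw":28}
    - {"delta_pos":[0,0,0.001],"delta_rot":[0,0,0],"claw":40}
    - {"delta_pos":[0,0,0.001],"delta_rot":[0,0,0],"claw":60}
    - {"delta_pos":[0,0,0.001],"delta_rot":[0,0,0],"claw":60}
    - {"delta_pos":[0,0,0.001],"delta_rot":[0,0,0],"claw":60}
    - {"delta_pos":[0,0,0.001],"delta_rot":[0,0,0],"claw":60}
    - {"delta_pos":[0,0,0.001],"delta_rot":[0,0,0],"claw":60}
    - {"delta_pos":[0,0,0.001],"delta_rot":[0,0,0],"claw":60}
    - {"delta_pos":[0,0,0.001],"delta_rot":[0,0,0],"claw":60}
    - {"delta_pos":[0,0,0.001],"delta_rot":[0,0,0],"claw":60}

```text
time: 22.15
eef_pos: [0.4255, 0.2585, 0.15]
tcp_rot: [0.073, 0.414, -0.151, 0.895]
contact_force: [-0.2, -1.1, -0.1]
opening: 0.698
```

```bash
python3 - <<'E'
from h import *
a=ctrl.read_camera("top");cv2.imwrite("pics/H3_top.png",a)
m=cv2.inRange(cv2.cvtColor(a,cv2.COLOR_BGR2HSV),(2,90,60),(14,255,255))[220:330,150:260];ys,xs=np.nonzero(m);print(xs.mean()+150,ys.mean()+220,len(xs))
b=cv2.imread("pics/H2_top.png");print("changed px vs before release near reader",[(cv2.absdiff(a,b)[240:310,190:240].max(2)>40).sum()])
s=ctrl.get_state();Rt=R.from_quat(s["tcp_rot"]);print("retract dir",-Rt.apply([1,0,0]),s["opening"],s["contact_force"])
E
```

```text
220.35267087880527 266.39632395175187 1741
changed px vs before release near reader [np.int64(655)]
retract dir [-0.6115  0.2092  0.7631] 0.7002310479427777 [-0.4031 -0.0219 -0.3065]
```

Call:
play_rows:
  targets:
    - {"delta_pos":[-0.006,0.002,0.0076],"delta_rot":[0,0,0],"claw":60}
    - {"delta_pos":[-0.0122,0.0042,0.0153],"delta_rot":[0,0,0],"claw":60}
    - {"delta_pos":[-0.0245,0.0084,0.0305],"delta_rot":[0,0,0],"claw":60}
    - {"delta_pos":[-0.0367,0.0126,0.0458],"delta_rot":[0,0,0],"claw":60}
    - {"delta_pos":[-0.049,0.0167,0.061],"delta_rot":[0,0,0],"claw":60}
    - {"delta_pos":[-0.061,0.021,0.0763],"delta_rot":[0,0,0],"claw":60}
    - {"delta_pos":[-0.065,0.022,0.11],"delta_rot":[0,0,0],"claw":60}
    - {"delta_pos":[-0.065,0.022,0.15],"delta_rot":[0,0,0],"claw":60}
    - {"delta_pos":[-0.065,0.022,0.19],"delta_rot":[0,0,0],"claw":60}
    - {"delta_pos":[-0.065,0.022,0.22],"delta_rot":[0,0,0],"claw":60}
    - {"delta_pos":[-0.065,0.022,0.22],"delta_rot":[0,0,0],"claw":60}
    - {"delta_pos":[-0.065,0.022,0.22],"delta_rot":[0,0,0],"claw":60}

```text
time: 23.2
eef_pos: [0.3603, 0.2812, 0.3738]
tcp_rot: [0.076, 0.412, -0.149, 0.895]
contact_force: [-0.1, 0.1, -1.5]
opening: 0.702
```

```bash
python3 - <<'E'
from h import *
f=[]
for i in range(2):
    o=[]
    for c,(u,v) in(("top",(215,268)),("side",(275,320))):
        im=ctrl.read_camera(c);h=50;o.append(cv2.resize(im[v-h:v+h,u-h:u+h],(400,400),interpolation=cv2.INTER_CUBIC))
        if i: cv2.imwrite(f"pics/H4_{c}.png",im)
    f.append(np.hstack(o).astype(int))
cv2.imwrite("pics/H4.png",f[1]);print("motion",[(np.abs(f[0]-f[1])[:,k:k+400].max(2)>40).sum() for k in(0,400)])
a=cv2.imread("pics/top0.png");b=cv2.imread("pics/H4_top.png")
# bystander check (top view): changed pixels near each
for n,(u,v,r) in dict(dish=(318,260,20),trowel=(326,308,12),seed=(278,242,11),food=(505,255,18)).items():
    print(n,(cv2.absdiff(a,b)[v-r:v+r,u-r:u+r].max(2)>40).sum(),"of",4*r*r)
print(ctrl.get_state()["eef_pos"])
E
```

```text
motion [np.int64(1078), np.int64(4000)]
dish 113 of 1600
trowel 153 of 576
seed 0 of 484
food 74 of 1296
[0.3598 0.2801 0.3678][ WARN:0@5.733] global loadsave.cpp:1063 imwrite_ Unsupported depth image for selected encoder is fallbacked to CV_8U.
```

View pics/H4.png

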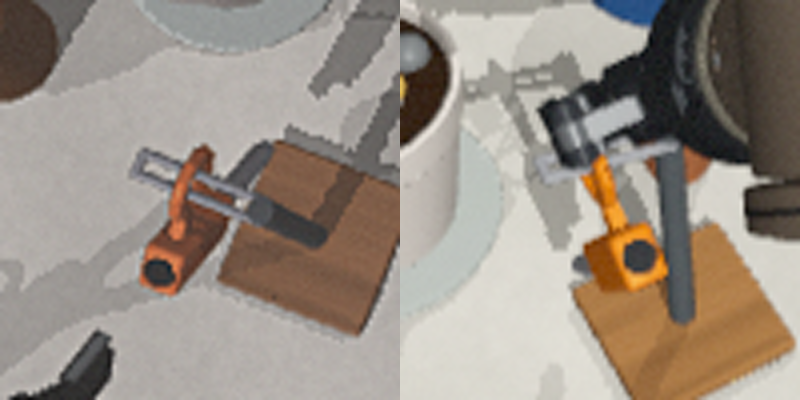

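The reader hangs by its eye on the peg: the ring is around both wires, about half way out, and the hand is clear. I'll let it settle and check for motion.

Call:
play_rows:
  targets:
    - {"delta_pos":[-0.01,0,0.03],"delta_rot":[0,0,0],"claw":60}
    - {"delta_pos":[-0.01,0,0.03],"delta_rot":[0,0,0],"claw":60}
    - {"delta_pos":[-0.01,0,0.03],"delta_rot":[0,0,0],"claw":60}
    - {"delta_pos":[-0.01,0,0.03],"delta_rot":[0,0,0],"claw":60}
    - {"delta_pos":[-0.01,0,0.03],"delta_rot":[0,0,0],"claw":60}
    - {"delta_pos":[-0.01,0,0.03],"delta_rot":[0,0,0],"claw":60}
    - {"delta_pos":[-0.01,0,0.03],"delta_rot":[0,0,0],"claw":60}
    - {"delta_pos":[-0.01,0,0.03],"delta_rot":[0,0,0],"claw":60}
    - {"delta_pos":[-0.01,0,0.03],"delta_rot":[0,0,0],"claw":60}
    - {"delta_pos":[-0.01,0,0.03],"delta_rot":[0,0,0],"claw":60}
    - {"delta_pos":[-0.01,0,0.03],"delta_rot":[0,0,0],"claw":60}
    - {"delta_pos":[-0.01,0,0.03],"delta_rot":[0,0,0],"claw":60}
    - {"delta_pos":[-0.01,0,0.03],"delta_rot":[0,0,0],"claw":60}
    - {"delta_pos":[-0.01,0,0.03],"delta_rot":[0,0,0],"claw":60}
    - {"delta_pos":[-0.01,0,0.03],"delta_rot":[0,0,0],"claw":60}
    - {"delta_pos":[-0.01,0,0.03],"delta_rot":[0,0,0],"claw":60}
    - {"delta_pos":[-0.01,0,0.03],"delta_rot":[0,0,0],"claw":60}
    - {"delta_pos":[-0.01,0,0.03],"delta_rot":[0,0,0],"claw":60}

```text
time: 24.9
eef_pos: [0.3498, 0.2801, 0.3978]
tcp_rot: [0.072, 0.415, -0.151, 0.894]
contact_force: [-0.5, -0.3, -0.3]
opening: 0.702
```

```bash
cat > fin.py <<'E'
from h import *
for i in range(6):
    a=ctrl.read_camera("top");m=cv2.inRange(cv2.cvtColor(a,cv2.COLOR_BGR2HSV),(2,110,60),(14,255,255))[250:308,196:222]
    ys,xs=np.nonzero(m);print(round(xs.mean()+196,2),round(ys.mean()+250,2),len(xs),end=" | ")
print()
b=cv2.imread("pics/top0.png")
for n,(u,v,w,h) in dict(blade=(299,308,22,15),handle=(353,307,22,8),dish=(318,260,22,22),seed=(278,242,14,14),food=(512,253,18,18),bottle=(155,223,25,20)).items():
    t=b[v-h:v+h,u-w:u+w];S=a[v-h-8:v+h+8,u-w-8:u+w+8];r=cv2.minMaxLoc(cv2.matchTemplate(S,t,5));print(n,"shift px",r[3][0]-8,r[3][1]-8,round(r[1],3))
print(ctrl.get_state()["time"],ctrl.get_state()["contact_force"])
E
python3 fin.py
```

```text
210.89 274.47 305 | 210.74 274.53 302 | 210.88 274.48 311 | 210.86 274.47 309 | 210.83 274.44 308 | 210.83 274.57 303 | 
blade shift px 0 0 0.995
handle shift px 2 -5 0.719
dish shift px 0 0 0.9
seed shift px 0 0 0.997
food shift px 0 0 0.986
bottle shift px 0 0 0.997
25.2 [ 1.0913  0.5266 -0.4233]
```

The reader is still and nothing has shifted. The trowel handle's poor match comes from shadow; its blade is at 0 shift. Handing in.

```bash
python3 -c "
from plant import ctrl
print(ctrl.sign_off())"
```

```text
the job is handed in; nothing more can be done
None
```

I touched all three caps in order (terracotta, black, white), hung the reader by its eye on the peg, let go and handed the job in at about 25 s. Sign-off reported no verdict, so the results below rest on my own checks.

- **Cap touches:** each was held for at least 0.5 s with the reader in line with the stake. The net force was about 3.7–4.3 N, which means roughly 6–8 mm pressed. These depths come from a noisy force reading (±0.5 N). The close-ups showed the tip within about 2 mm of each cap's middle.
- **Hanging:** the last picture shows the ring around the peg, with the eye about 43 mm out from the post by my model. The hand was clear. Over six frames the reader's position varied by only 0.15 px, so it hung still.
- **Other things on the sill:** the dish, seedling pot, plant food, spray bottle and trowel blade showed no shift from the first picture. The trowel handle matched poorly (0.72, apparent shift of 2 and −5 px). The blade of the same trowel had not moved, so I put that down to the arm's shadow but did not check it further.
- **Disagreements in measurement:** the reader's rod sat 1–4 mm sideways of my model, which I corrected before each press. First contact also came about 2–4 mm deeper than triangulated, so I went by the force.

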